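Make up two job kits from the bench and the parts carousel

ROBOT

A 6-joint arm with a two-finger parallel gripper is mounted at the origin on a cart in front of the work surface, level with it; the furniture and walls round the work are solid. World frame = base frame: x ahead of the robot, y to its left, z up, the work surface at z = 0. Lengths are in m, angles in rad, forces in N, time in s.
With the tool pointing down it reaches from about 0.3 to 0.775 m from the base axis. Payload 14.6 kg.
Tool frame: the origin (TCP) lies at the very end of the fingers, on their centre line; the grasp point (between the pads) lies 19 mm behind it; y points along the fingers, z is the direction in which the jaws open and shut, and the axes are right-handed (so a half turn about y gives the same grasp; the last joint's range is limited). The gripper opens to 94 mm and grips with 3 to 60 N. Pads are 16 mm wide; open, the fingers measure 119 mm over their backs; the gripper's body (75 mm by 177 mm) begins 78 mm behind the grasp point.
Start: joints at [1.137, 0.3, 1.521, -0, 1.321, -0.067], TCP at [0.197, 0.513, 0.205] pointing down, gripper open.
Joint ranges: [-3.03, 3.03], [-0.79, 2.21], [0.23, 2.52], [-1.04, 4.18], [0, 3.07], [-2.55, 2.55]. Speed limits (rad/s): [2.22, 2.22, 2.57, 3.14, 3.14, 3.14].

INTERFACE

Orientations are given as [roll, pitch, yaw] about the fixed x, y, z axes, in that order (R = Rz(yaw) Ry(pitch) Rx(roll)).
In Python, from station import get_obs, camera, hand_in, masks_of gives the robot as it stands.
- The arm moves only by the shell command python3 -m jog 'ROWS' [FORCE]. ROWS is text: rows parted by semicolons, each of 7 numbers parted by spaces: the shift along the world's x, y, z in mm, then the turn, a rotation vector about the world's x, y, z in degrees, then the closure, from 0 (fully open) to 1 (shut). A call has 1 to 10 rows; each row is the pose to reach, as a shift and turn from the pose measured when the call began; what a row does not reach only later rows make up. A row lasts 1/12 s, in which the tool goes at most 41.7 mm and 7.16 degrees, less where a joint would pass 70% of its speed; a pose out of reach is approached as far as the arm can. A call with a gripper value outside its range is refused whole. The fingers move at their own pace and stop on an object; FORCE is the grip in N (left out, the last holds). Time passes only in rows, so rows that repeat a pose let the fingers close. It gives the time, the measured TCP pose, the force and the opening at its end, in the units of the state.
- get_obs(): the state, without advancing time (a new reading comes with each control period).
- camera(name): name is "side" or "top"; returns a dict with "img" (400x640x3 uint8, red, green, blue), "range_z" (400x640 float32, m along the optical axis (not along the pixel's ray), 0 where there is no reading), "fx", "fy", "cx", "cy" (pixels), "rvec" (rotation vector, rad) and "tvec" (3), from world to camera coordinates, as OpenCV has them. Camera axes: x right, y down, z forward; pixel columns grow to the right and rows downward; lengths in m; the calibration is good to about 2 mm. A picture is of the moment at which its call begins.
- hand_in(): hands the job in, once; it reports no verdict.
Trained networks look in the newest picture that a camera, given by its name, has taken for a name from the list of things; names that differ only in an ending like _2 or _b are one class to them, and where a whole thing is asked for, a point or a joint stands for the part that bears it (a point fixed in the world has none). Each returns a list of dicts, best first, with "conf" (0 to 1); they miss things now and then, are a little off and sometimes report something else, mostly with a low value. They report only what shows in the picture. A call takes as long as a camera call.
- masks_of(thing, camera): "mask" (400x640 bool, what is visible of it) and "extent" ([left, top, right, bottom] in pixels, round what is visible of it).
The state is a dict: "time_s": time; "qpos": joint angles; "joint_vel": joint speeds; "tau": joint torques, N m; "ee_pos": TCP position; "eef_rot": TCP orientation; "force": force on the tool from outside, world axes, zero at the start; "moment": the same for the moment, N m; "grip_width": finger opening in m.
Only numpy, scipy, OpenCV 4.12 (cv2) and the standard library are available. Lean on these libraries where they do the work, as an engineer would, in place of code of your own. Each camera call takes 0.05 s, during which the arm holds its last target.

TASK

Make up the two job kits in their foam trays: the wiring kit in the blue tray gets the torch and the roll of black tape, the levelling kit in the red tray gets the spanner and the pine block, each lying fully down in its own cut-out. The tape and the block are kept on the parts carousel, whose clear dust hood covers the back bays, so push or pull it round by one of its orange posts until the bay you want is at the open front, then lift the part out. Leave the red screwdriver and the ratchet where they lie.

Things in the scene. Friction and masses are not known exactly. Their poses are not given: they have to be found in the camera images.
- black_torch: Black torch lying on the bench, 35 x 161 x 36 mm (its x, y, z), 160 g. Origin at the centre of its underside, y axis along it, z up; grip it across the middle of its length (35 mm wide at most).
- spanner: Steel combination spanner flat on the bench (the only one), 164 mm long, ends 26 mm wide and up to 9 high, 70 g. Origin at mid-length on its underside, y axis along it, z up. Shank 11 mm wide, 7 mm high: grip it at the middle with the fingertips close to the bench.
- black_tape: Roll of black tape lying flat in a carousel bay, 57 mm across, 19 mm high, 50 g. Origin at the centre of its underside, z up. (The much larger cream masking tape in another bay stays there.)
- pine_block: Pine block lying in a carousel bay, 42 x 90 x 30 mm (its x, y, z), about 60 g. Origin at the centre of its underside. Its long axis (y) is within 45 degrees of the carousel's radius.
- blue_tray: Fixed foam tray, 206 (x) x 172 (y) x 26 mm; black top, bright blue in the cut-outs, their floor at z = 12 mm. Origin: centre of underside; -x faces the robot. Torch cut-out 178 (along x) x 52 mm, centre (0, -48), either way round; finger notch as deep, x -28..28, y -86..0. Tape cut-out: octagon 74 across, centre (0, 42), with finger slot as deep, x -70..70, y 20..64: hold the tape along x.
- red_tray: Fixed foam tray built like the blue one (206 x 172 x 26 mm, same frame), red in the cut-outs, floor at z = 12 mm. Spanner cut-out 180 (along x) x 42 mm, centre (0, -49), either way round. Block cut-out 106 (along x) x 58 mm, centre (0, 42), block's long axis along x. A finger trough as deep, x -28..28, crosses both over the tray's whole width, open at the sides.
- carousel: Fixed carousel base. Origin on the turning axis at bench level; -x is the open front, towards the robot. Clear hood over its x > 0 half: edge at x = 0, top z = 91 mm, 316 wide; parts are reached at x < 0. Grey turntable: radius 145 mm, floor z = 24, rim z = 32, hub radius 20 up to z = 68, 3 dividers up to z = 46 making 3 bays; parts lie about 82 mm from the axis.
- turntable (a joint): Turntable angle q, counter-clockwise from above, several turns either way; stays where left, 1 N at the rim turns it. At q = 0 the masking tape's bay is in front. 3 orange posts (round, 14 mm thick, z = 30 to 68 mm) stand at the dividers' ends: carousel x = -129 cos a, y = -129 sin a mm, a = q - 60, q + 60, q + 180 degrees; pinch or push one in the front half.
- red_driver: Bystander: red-handled screwdriver, 209 mm long, on the bench to the left; origin at mid-length on its underside. Leave it.
- ratchet_1: Bystander: steel ratchet handle with black grip, 28 x 195 x 22 mm, lying between the carousel and the toolbox; origin at the centre of its underside. Leave it.

How it is judged:
At the end, for the whole second after the job is handed in: Torch and black tape in the blue tray, spanner and pine block in the red one, each within 14 mm of its cut-out's middle along tray x and y, under 5 mm (torch 7) above its floor; long things within 0.2 rad of tray x; tape, spanner, block flat within 0.15 rad; at rest, released (x of black_torch in the frame of blue_tray between -0.014 and 0.014 m and y of black_torch in the frame of blue_tray between -0.062 and -0.034 m and z of black_torch in the frame of blue_tray below 0.019 m and linear speed of each of black_torch, black_tape, spanner, pine_block below 0.02 m/s and angle between the y axis of black_torch and the x axis of blue_tray, either way round below 0.2 rad and x of black_tape in the frame of blue_tray between -0.014 and 0.014 m and y of black_tape in the frame of blue_tray between 0.028 and 0.056 m and z of black_tape in the frame of blue_tray below 0.017 m and angle between each of black_tape, spanner, pine_block's own z axis and vertical below 0.15 rad and x of spanner in the frame of red_tray between -0.014 and 0.014 m and y of spanner in the frame of red_tray between -0.063 and -0.035 m and z of each of spanner, pine_block in the frame of red_tray below 0.017 m and angle between the y axis of each of spanner, pine_block and the x axis of red_tray, either way round below 0.2 rad and x of pine_block in the frame of red_tray between -0.014 and 0.014 m and y of pine_block in the frame of red_tray between 0.028 and 0.056 m); the robot touches nothing.
It fails at once if the red screwdriver was moved by more than 25 mm (distance of red_driver from where it was at the start of the episode above 0.025 m).
It fails at once if the ratchet was moved by more than 25 mm (distance of ratchet_1 from where it was at the start of the episode above 0.025 m).
It also fails if it takes over 134 s, if anything falls off the work surface, if the arm or the gripper's body presses on something with over 40 N, if the wrist force passes 120 N, or if a joint passes its speed limit or range.

## Working session

There is one attempt and no reset: what is moved stays moved. The work goes in short steps, Python scripts to look and compute and a shell command to move; the robot and the scene stay as the last step left them, time stands still between calls to the robot, and variables do not carry over. Pictures are saved under pics/ and viewed, and the job is handed in when it is done.

```bash
ls; mkdir -p pics; python3 - <<'E'
from station import get_obs,camera
import cv2
o=get_obs();print({k:o[k] for k in('time_s','ee_pos','eef_rot','grip_width','force')})
for n in('top','side'):
    c=camera(n);cv2.imwrite(f'pics/{n}0.png',c['img'][:,:,::-1]);print(n,c['fx'],c['fy'],c['cx'],c['cy'],c['rvec'],c['tvec'])
E
```

```text
pics
{'time_s': 0.0, 'ee_pos': array([0.19712867, 0.5131756 , 0.20489008]), 'eef_rot': array([-1.57195438e+00,  7.31078279e-05, -3.66778047e-01]), 'grip_width': 0.09364232690340638, 'force': array([-0.2367009 ,  0.98184132,  1.01471316])}
top 465.5397058039841 465.5397058039841 321.2408770064292 197.43722905182995 [ 2.14016465 -2.17449249  0.13107053] [0.10387689 0.5543989  1.25380659]
side 392.9895406273754 392.9895406273754 316.2903962695801 196.13294024360601 [ 2.27080446 -0.29161753  0.13440084] [-0.50685503  0.17212251  1.06539957]
```

View pics/top0.png

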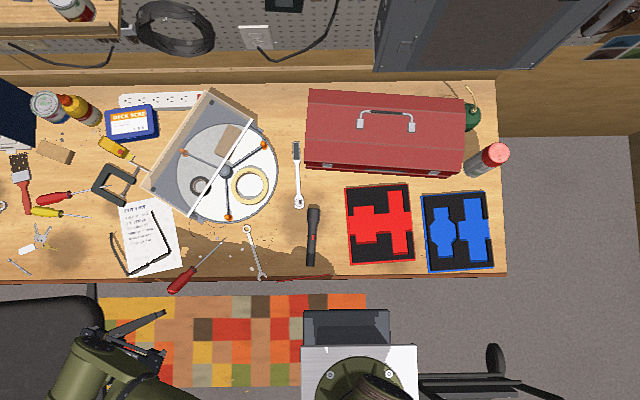

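View pics/side0.png

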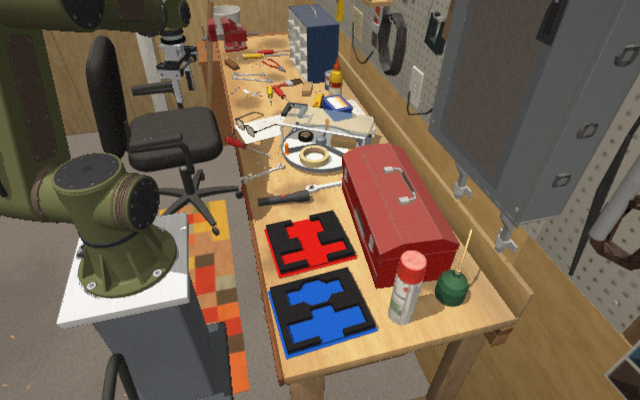

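```bash
cat > h.py <<'E'
import numpy as np,cv2
from station import get_obs,camera,masks_of
def cam(n):
    c=camera(n);c['R']=cv2.Rodrigues(np.array(c['rvec'],float))[0];c['C']=-c['R'].T@np.array(c['tvec'],float);return c
def onplane(c,uv,z):
    uv=np.atleast_2d(np.array(uv,float))
    d=np.c_[(uv[:,0]-c['cx'])/c['fx'],(uv[:,1]-c['cy'])/c['fy'],np.ones(len(uv))]@c['R']
    return c['C']+d*((z-c['C'][2])/d[:,2])[:,None]
def pts(c,mask):
    v,u=np.nonzero(mask&(c['range_z']>0));r=c['range_z'][v,u]
    p=np.c_[(u-c['cx'])/c['fx']*r,(v-c['cy'])/c['fy']*r,r]
    return (p-np.array(c['tvec']))@c['R']
def proj(c,P):
    q=np.atleast_2d(P)@c['R'].T+np.array(c['tvec']);return np.c_[q[:,0]/q[:,2]*c['fx']+c['cx'],q[:,1]/q[:,2]*c['fy']+c['cy']]
def rect(p):
    (cx,cy),(w,h),a=cv2.minAreaRect((p[:,:2]*1000).astype(np.float32))
    if w<h: w,h=h,w;a+=90
    return np.round([cx,cy,w,h,(a+90)%180-90],1)  # angle of long axis from +x, deg
E
python3 - <<'E'
from h import *
for n in('top','side'):
    c=cam(n);im=c['img'][:,:,::-1].copy()
    for t in ['black_torch','spanner','black_tape','pine_block','blue_tray','red_tray','carousel','turntable','red_driver','ratchet_1']:
        for m in masks_of(t,n)[:2]:
            p=pts(c,m['mask'])
            print(n,t,round(m['conf'],2),m['extent'],m['mask'].sum(), rect(p) if len(p)>3 else '', np.round(np.percentile(p[:,2],[5,50,95])*1000) if len(p) else '')
            if m['conf']>.4:
                im[m['mask']]=im[m['mask']]//2+np.random.randint(0,127,3).astype(np.uint8)
    cv2.imwrite(f'pics/m_{n}.png',im)
E
```

```text
top black_torch 0.84 [305.5, 205.3, 323.0, 267.0] 568 [447.9 127.8 160.1  35.5  -6.4] [16. 25. 34.]
top spanner 0.8 [242.0, 226.2, 266.4, 278.8] 239 [405.3 282.  148.7  21.9  15.8] [-4.  5. 11.]
top spanner 0.27 [306.1, 205.0, 323.5, 268.1] 492 [452.  120.8 162.4  33.3  -1.9] [19. 26. 35.]
top blue_tray 0.62 [422.5, 189.7, 495.9, 272.3] 5080 [ 458.5 -282.9  218.9  184.     3.4] [ 4. 14. 27.]
top red_tray 0.91 [342.2, 181.0, 416.1, 265.4] 4987 [483.7 -67.  219.7 184.4   3.7] [ 4. 15. 28.]
top carousel 0.59 [139.3, 90.6, 281.0, 225.0] 11617 [655.  385.6 354.5 343.7  58. ] [19. 86. 92.]
top turntable 0.72 [191.7, 126.8, 279.0, 221.9] 4210 [600.2 307.1 294.5 163.  -33. ] [19. 24. 47.]
top ratchet_1 0.8 [295.7, 143.4, 304.5, 209.2] 416 [625.4 160.2 191.3  26.    0.7] [ 7. 12. 17.]
side black_torch 0.8 [257.6, 190.3, 310.8, 206.9] 470 [453.2 139.8 164.2  71.8  -7. ] [ 8. 24. 36.]
side black_torch 0.55 [266.5, 210.1, 357.5, 275.9] 4236 [486.4 -56.1 229.1 212.8   3.6] [ 4. 16. 29.]
side spanner 0.58 [244.3, 164.7, 286.7, 183.3] 147 [411.5 284.3 156.9  32.5  19.1] [ 0.  7. 12.]
side black_tape 0.48 [300.9, 129.9, 311.0, 141.3] 146 [593.2 423.6  53.4  52.8 -57.1] [26. 40. 45.]
side pine_block 0.62 [330.9, 134.1, 358.6, 150.6] 293 [715.8 345.5  90.9  42.6 -22.9] [28. 50. 56.]
side blue_tray 0.58 [271.7, 267.3, 378.3, 359.9] 6664 [ 461.  -276.3  225.8  206.3    3.4] [ 6. 16. 29.]
side red_tray 0.97 [266.1, 209.6, 358.5, 279.4] 4136 [487.3 -58.2 226.7 208.4   3.6] [ 6. 17. 29.]
side carousel 0.57 [278.0, 105.5, 373.6, 172.0] 3716 [671.  395.8 491.6 341.6  59.6] [23. 88. 93.]
side turntable 0.61 [280.4, 131.2, 363.2, 172.7] 1564 [612.4 353.8 286.9 265.4 -35.2] [20. 26. 56.]
side red_driver 0.67 [226.5, 136.6, 254.2, 149.5] 187 [ 322.3 1043.  1253.7   90.5  -87.5] [-1. 20. 30.]
side ratchet_1 0.6 [305.2, 183.5, 342.1, 194.7] 193 [578.5 162.8 128.3  60.3  17.8] [ 4. 13. 19.]
```

```bash
python3 - <<'E'
import cv2
a=cv2.imread('pics/top0.png')[75:305,110:510];cv2.imwrite('pics/z0.png',cv2.resize(a,(800,460),interpolation=cv2.INTER_CUBIC))
E
```

```text
(no output)
```

View pics/z0.png

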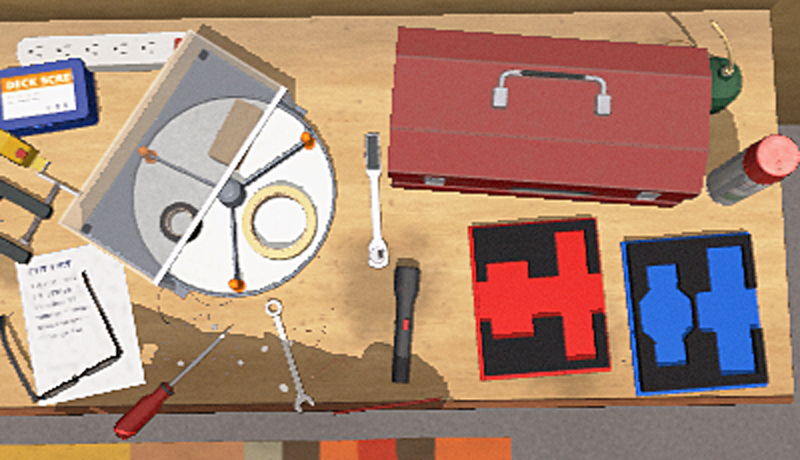

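```bash
python3 - <<'E'
from h import *
c=cam('top');im=c['img'].astype(int)
hsv=cv2.cvtColor(c['img'],cv2.COLOR_RGB2HSV)
# orange posts
m=((hsv[...,0]>6)&(hsv[...,0]<16)&(hsv[...,1]>180)&(hsv[...,2]>130)).astype(np.uint8)
n,l,s,ce=cv2.connectedComponentsWithStats(m)
for i in range(1,n):
    if s[i,4]>8 and 140<ce[i][0]<300 and 100<ce[i][1]<240:
        print('orange',ce[i],s[i,4],onplane(c,ce[i],.068)[0].round(4),onplane(c,ce[i],.05)[0].round(4))
# hub by depth
mm=(c['range_z']>0);
full=np.ones(mm.shape,bool);v,u=np.nonzero(mm);P=pts(c,full)
print('C',c['C'])
sel=(abs(P[:,2]-.068)<.006)&(np.hypot(P[:,0]-.64,P[:,1]-.36)<.08)
print('hub',P[sel].mean(0),sel.sum())
# rim of turntable
for k in('red_tray','blue_tray'):
    r=masks_of(k,'top')[0]['mask'];p=pts(c,r);p=p[(p[:,2]>.018)&(p[:,2]<.034)];print(k,rect(p))
    # image hull on plane
    col=(hsv[...,1]>150)&((hsv[...,0]<8)|(hsv[...,0]>172)) if k[0]=='r' else (hsv[...,1]>150)&(hsv[...,0]>95)&(hsv[...,0]<125)
    rr=cv2.erode(r.astype(np.uint8),np.ones((9,9)))>0
    vv,uu=np.nonzero(col&rr);q=onplane(c,np.c_[uu,vv],.012);print(' cutouts on floor',rect(q),q[:,:2].mean(0))
    vv,uu=np.nonzero(r);q=onplane(c,np.c_[uu,vv],.026);print(' outline z26',rect(q))
for k in('spanner','black_torch'):
    r=masks_of(k,'top')[0]['mask'];vv,uu=np.nonzero(r);q=onplane(c,np.c_[uu,vv],.008 if k=='spanner' else .018);print(k,rect(q))
E
```

```text
orange [263.92 145.68] 25 [0.6968 0.2493 0.068 ] [0.7011 0.2516 0.05  ]
orange [228.04545455 217.36363636] 22 [0.502  0.3457 0.068 ] [0.5035 0.3493 0.05  ]
C [0.39826564 0.09450364 1.31249116]
hub [0.63090002 0.3575887  0.06555882] 74
red_tray [483.2 -67.4 206.1 173.    3.3]
 cutouts on floor [486.7 -64.1 182.  159.7  -1.3] [ 0.48371551 -0.07379905]
 outline z26 [482.6 -64.  216.3 183.3   3.6]
blue_tray [ 458.4 -282.8  207.1  174.2    3.8]
 cutouts on floor [ 459.1 -281.5  178.7  152.4    2.8] [ 0.45876188 -0.29099615]
 outline z26 [ 457.5 -278.2  213.9  184.8    3.4]
spanner [413.1 284.1 147.   18.2  17.5]
black_torch [448.5 122.2 160.9  34.1  -3. ]
```

```bash
python3 - <<'E'
from h import *
c=cam('top')
print(onplane(c,[[246.5,226.5],[261.5,277.5]],.005))
P=pts(c,np.ones((400,640),bool))
s=P[(abs(P[:,2]-.091)<.006)&(np.hypot(P[:,0]-.68,P[:,1]-.4)<.25)]
print('hood',rect(s),len(s))
for k in('spanner','black_torch'):
  for n in('top','side'):
    c=cam(n);m=masks_of(k,n)[0];p=pts(c,m['mask']);z=p[:,2]
    for lo in ([.002] if k=='spanner' else [.012,.02]):
        q=p[(z>lo)&(z<.04)]; q=q[np.hypot(*(q[:,:2]-np.median(q[:,:2],0)).T)<.1];print(k,n,lo,rect(q),q.mean(0).round(4),len(q))
a=cv2.imread('pics/top0.png')[200:300,225:345];cv2.imwrite('pics/z1.png',cv2.resize(a,(720,600),interpolation=cv2.INTER_CUBIC))
E
```

```text
[[0.48070013 0.30629393 0.005     ]
 [0.33866246 0.26415441 0.005     ]]
hood [715.8 419.9 428.4 262.9 -10.9] 6725
spanner top 0.002 [395.8 276.6 117.6  18.8  12.8] [0.3629 0.2708 0.0073] 54
spanner side 0.002 [408.5 279.5 147.1  22.8  18.5] [0.3963 0.2745 0.0082] 73
black_torch top 0.012 [449.4 119.8 156.9  33.4  -1. ] [0.4566 0.1225 0.0259] 521
black_torch top 0.02 [450.8 119.9 154.1  33.4  -1.2] [0.4633 0.1226 0.0272] 444
black_torch side 0.012 [449.5 118.3 158.7  28.3  -7.3] [0.4546 0.1135 0.0251] 409
black_torch side 0.02 [449.7 118.9 158.5  27.9  -8.3] [0.4587 0.1145 0.0277] 314
```

View pics/z1.png

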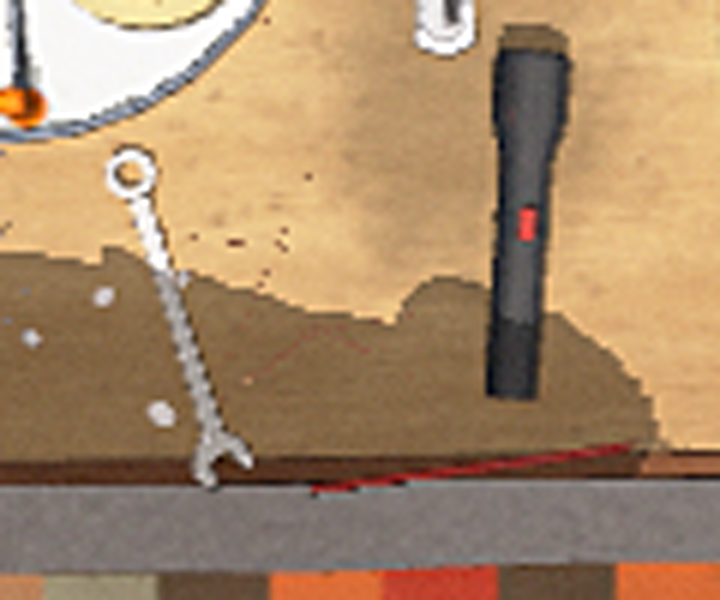

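```bash
python3 - <<'E'
from h import *
c=cam('top')
def two(a,b,z):
    p=onplane(c,[a,b],z);d=p[0]-p[1];print(p.round(4).tolist(),p.mean(0).round(4),np.hypot(*d[:2]),np.degrees(np.arctan2(d[1],d[0])))
two((313.8,208),(310.3,266),.018)
two((246.7,224.7),(262.2,280.5),.004)
E
```

```text
[[0.5286, 0.1163, 0.018], [0.3684, 0.1282, 0.018]] [0.4485 0.1222 0.018 ] 0.16063757885175786 -4.228773877161604
[[0.4858, 0.3059, 0.004], [0.3304, 0.2623, 0.004]] [0.4081 0.2841 0.004 ] 0.16142731457211262 15.65822022279602
```

```bash
python3 -m jog '211 -229 -100 0 0 36.7 0.5;211 -229 -100 0 0 36.7 0.5;211 -229 -100 0 0 36.7 0.5;211 -229 -100 0 0 36.7 0.5;211 -229 -100 0 0 36.7 0.5;211 -229 -100 0 0 36.7 0.5;211 -229 -100 0 0 36.7 0.5;211 -229 -100 0 0 36.7 0.5;211 -229 -100 0 0 36.7 0.5;211 -229 -100 0 0 36.7 0.5' 30
```

```text
time_s: 2.78
ee_pos: [0.4093, 0.2825, 0.1046]
eef_rot: [-1.571, 0.001, 0.27]
force: [-0.5, 0.8, -0.5]
grip_width: 0.047
```

```bash
python3 -m jog '-1 1 -60 0 0 0 0.5;-1 1 -85 0 0 0 0.6;-1 1 -98 0 0 0 0.6;-1 1 -102.5 0 0 0 0.6;-1 1 -102.5 0 0 0 0.6' 30; python3 - <<'E'
from h import *
c=cam('top');cv2.imwrite('pics/a1.png',cv2.resize(c['img'][180:300,200:360,::-1],(800,600),interpolation=cv2.INTER_CUBIC))
E
```

```text
time_s: 3.2
ee_pos: [0.4071, 0.2843, 0.0018]
eef_rot: [-1.572, 0.004, 0.271]
force: [-0.1, -0.2, 0.6]
grip_width: 0.0376
```

View pics/a1.png

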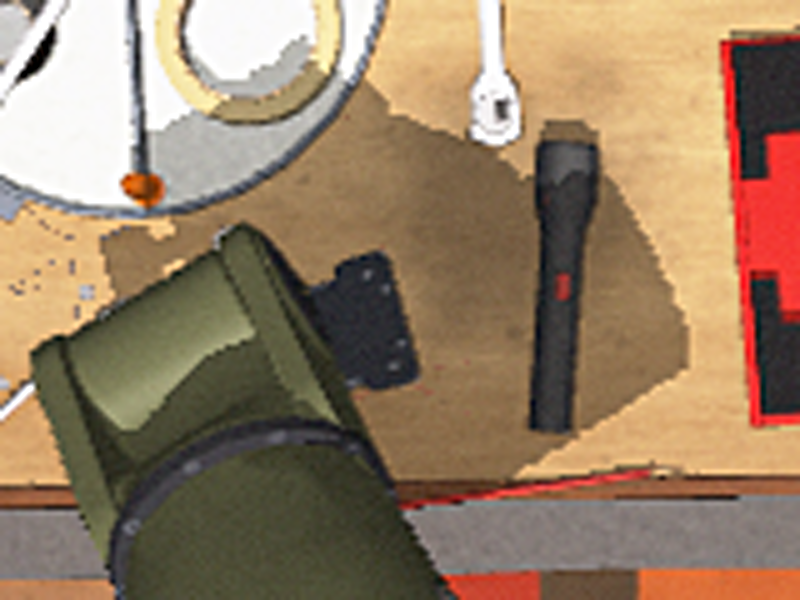

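The arm hides the spanner from above, so I'll close and judge by the width.

```bash
python3 -m jog '0 0 0 0 0 0 1;0 0 0 0 0 0 1;0 0 0 0 0 0 1;0 0 0 0 0 0 1;0 0 0 0 0 0 1;0 0 0 0 0 0 1;0 0 30 0 0 0 1;0 0 70 0 0 0 1;0 0 100 0 0 0 1;0 0 100 0 0 0 1' 30
```

```text
time_s: 4.08
ee_pos: [0.41, 0.2859, 0.1082]
eef_rot: [-1.569, -0.007, 0.271]
force: [0.3, 0.4, -0.2]
grip_width: 0.0086
```

```bash
python3 -m jog '76 -402 0 0 0 -12 1;76 -402 0 0 0 -12 1;76 -402 0 0 0 -12 1;76 -402 0 0 0 -12 1;76 -402 0 0 0 -12 1;76 -402 0 0 0 -12 1;76 -402 0 0 0 -12 1;76 -402 0 0 0 -12 1;76 -402 0 0 0 -12 1;76 -402 0 0 0 -12 1'; python3 -m jog '0 0 0 0 0 0 1;0 0 0 0 0 0 1;0 0 0 0 0 0 1'; python3 - <<'E'
from h import *
c=cam('top');cv2.imwrite('pics/a2.png',cv2.resize(c['img'][160:300,320:510,::-1],(800,590),interpolation=cv2.INTER_CUBIC))
c=cam('side');cv2.imwrite('pics/a2s.png',cv2.resize(c['img'][140:320,220:440,::-1],(733,600),interpolation=cv2.INTER_CUBIC))
E
```

```text
time_s: 4.92
ee_pos: [0.4857, -0.119, 0.1076]
eef_rot: [-1.569, -0.006, 0.061]
force: [1.6, 0.8, -0.1]
grip_width: 0.0083
time_s: 5.17
ee_pos: [0.4853, -0.1185, 0.1069]
eef_rot: [-1.568, -0.005, 0.06]
force: [-0.3, -0.2, -0.6]
grip_width: 0.0084
```

View pics/a2.png

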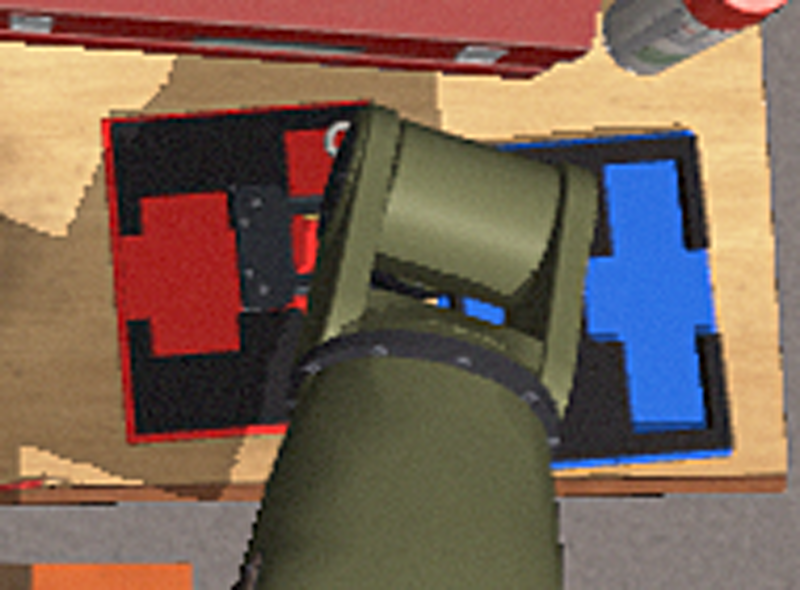

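View pics/a2s.png

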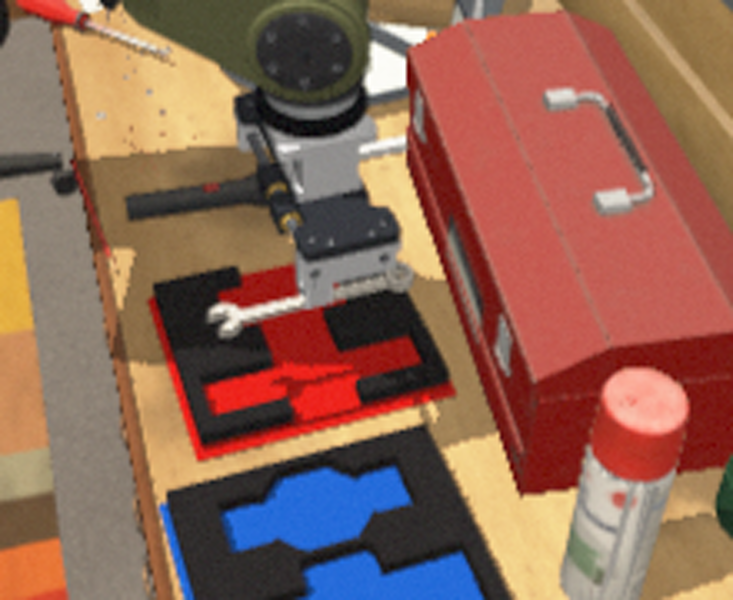

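```bash
python3 - <<'E'
from h import *
c=cam('top');m=masks_of('spanner','top');print([ (x['conf'],x['extent']) for x in m][:2])
print(onplane(c,[[400.8,193.2],[399.5,189.5]],.11))
c=cam('side');print(onplane(c,[[285,237],[287.5,235.4]],.11),onplane(c,[[341,223]],.11))
m=masks_of('spanner','side');print([ (x['conf'],x['extent'],rect(pts(c,x['mask']))) for x in m][:2])
E
```

```text
[]
[[ 0.55441862 -0.11234655  0.11      ]
 [ 0.56419865 -0.10931609  0.11      ]]
[[ 0.41000855 -0.12688529  0.11      ]
 [ 0.41712455 -0.12310428  0.11      ]] [[ 0.55980428 -0.11494302  0.11      ]]
[(0.75, [284.8, 220.5, 345.6, 240.9], array([496.9, -83.5, 199.6, 155.4,  69.5])), (0.71, [289.7, 142.7, 362.4, 169.9], array([665.7, 291. , 250.9, 209.1,  41.1]))]
```

```bash
python3 -m jog '1 2 -40 0 0 0 1;1 2 -70 0 0 0 1;1 2 -85 0 0 0 1;1 2 -91.5 0 0 0 1;1 2 -91.5 0 0 0 1;1 2 -91.5 0 0 0 0.7;1 2 -91.5 0 0 0 0.7;1 2 -91.5 0 0 0 0.7;1 2 -60 0 0 0 0.7;1 2 0 0 0 0 0.6'
```

```text
time_s: 6.3
ee_pos: [0.4852, -0.1157, 0.0883]
eef_rot: [-1.567, -0.002, 0.062]
force: [0.7, -0.2, -0.5]
grip_width: 0.032
```

```bash
python3 -m jog '-10 50 15 0 0 -7.7 0.35;-37 237 15 0 0 -7.7 0.35;-37 237 15 0 0 -7.7 0.35;-37 237 15 0 0 -7.7 0.35;-37 237 15 0 0 -7.7 0.35;-37 237 15 0 0 -7.7 0.35;-37 237 15 0 0 -7.7 0.35;-37 237 15 0 0 -7.7 0.35'; python3 - <<'E'
from h import *
c=cam('top');cv2.imwrite('pics/a3.png',cv2.resize(c['img'][160:300,320:510,::-1],(800,590),interpolation=cv2.INTER_CUBIC))
for n in('top','side'):
    c=cam(n)
    m=masks_of('spanner',n);print(n,[ (x['conf'],x['extent'],rect(pts(c,x['mask']))) for x in m][:2])
E
```

```text
time_s: 6.97
ee_pos: [0.4481, 0.1227, 0.1039]
eef_rot: [-1.567, -0.003, -0.069]
force: [0.6, -0.4, 0.1]
grip_width: 0.061
top [(0.56, [138.8, 91.0, 278.6, 220.2], array([651. , 382.1, 343.3, 340.4,  56.9])), (0.49, [392.2, 193.3, 403.2, 248.5], array([ 486.3, -118.6,  155.8,   23.3,    1.5]))]
side [(0.85, [286.4, 244.3, 345.2, 262.1], array([ 487.7, -114. ,  155.9,   43.9,    9.1]))]
```

View pics/a3.png

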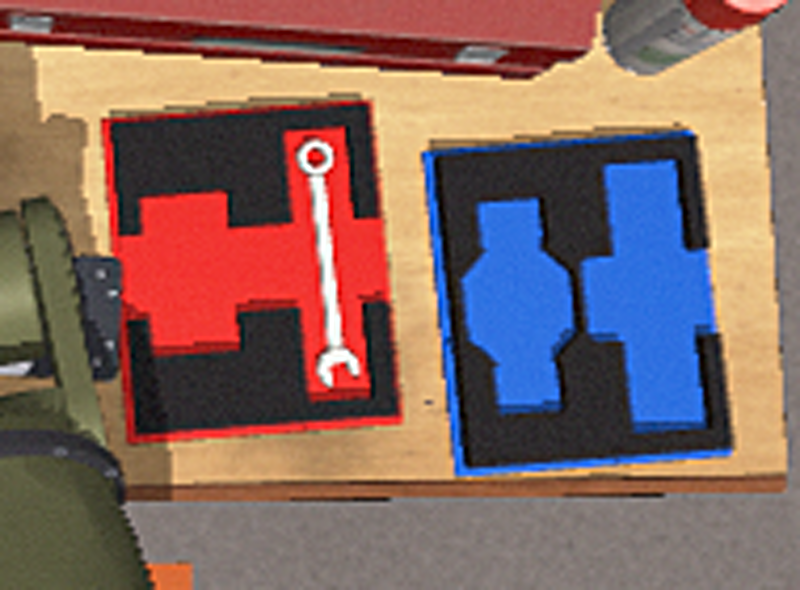

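```bash
python3 -m jog '0 -1 -40 0 0 0 0.4;0 -1 -75 0 0 0 0.4;0 -1 -94 0 0 0 0.4;0 -1 -99 0 0 0 0.5;0 -1 -99 0 0 0 1;0 -1 -99 0 0 0 1;0 -1 -99 0 0 0 1;0 -1 -99 0 0 0 1;0 -1 -99 0 0 0 1;0 -1 -99 0 0 0 1' 25
```

```text
time_s: 8.05
ee_pos: [0.4495, 0.1193, 0.0058]
eef_rot: [-1.567, -0.004, -0.074]
force: [0.0, -2.0, 8.5]
grip_width: 0.0302
```

```bash
python3 -m jog '0 0 40 0 0 0 1;0 -10 80 0 0 0 1;12 -450 90 0 0 8 1;12 -450 90 0 0 8 1;12 -450 90 0 0 8 1;12 -450 90 0 0 8 1;12 -450 90 0 0 8 1;12 -450 90 0 0 8 1;12 -450 90 0 0 8 1;12 -450 90 0 0 8 1' 25;python3 -m jog '0 0 0 0 0 0 1;0 0 0 0 0 0 1;0 0 0 0 0 0 1;0 0 0 0 0 0 1;0 0 0 0 0 0 1'; python3 - <<'E'
from h import *
c=cam('top');cv2.imwrite('pics/a4.png',cv2.resize(c['img'][160:300,350:540,::-1],(800,590),interpolation=cv2.INTER_CUBIC))
c=cam('side');cv2.imwrite('pics/a4s.png',cv2.resize(c['img'][160:370,220:470,::-1],(714,600),interpolation=cv2.INTER_CUBIC))
E
```

```text
time_s: 8.88
ee_pos: [0.4581, -0.2196, 0.0938]
eef_rot: [-1.567, -0.005, 0.065]
force: [0.6, 0.7, -1.2]
grip_width: 0.0298
time_s: 9.3
ee_pos: [0.4582, -0.2183, 0.094]
eef_rot: [-1.567, -0.005, 0.067]
force: [0.6, -0.1, -1.1]
grip_width: 0.0301
```

View pics/a4.png

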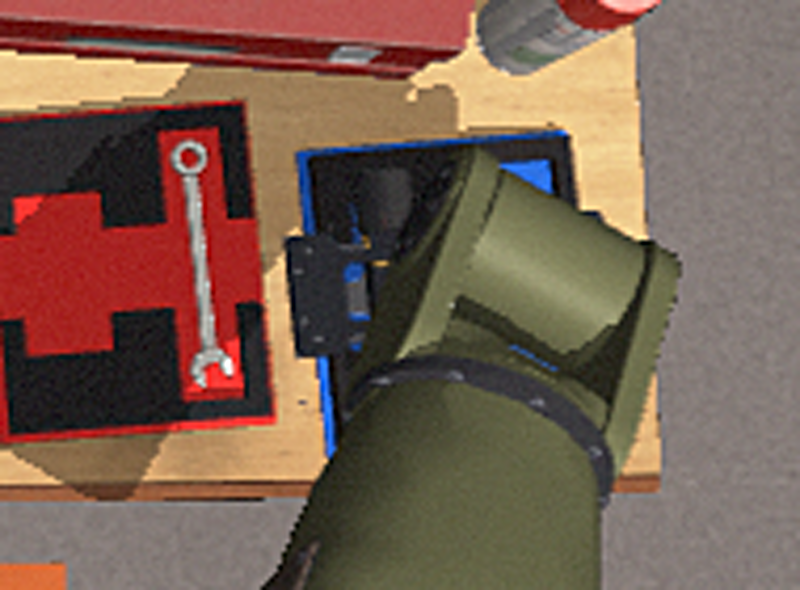

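View pics/a4s.png

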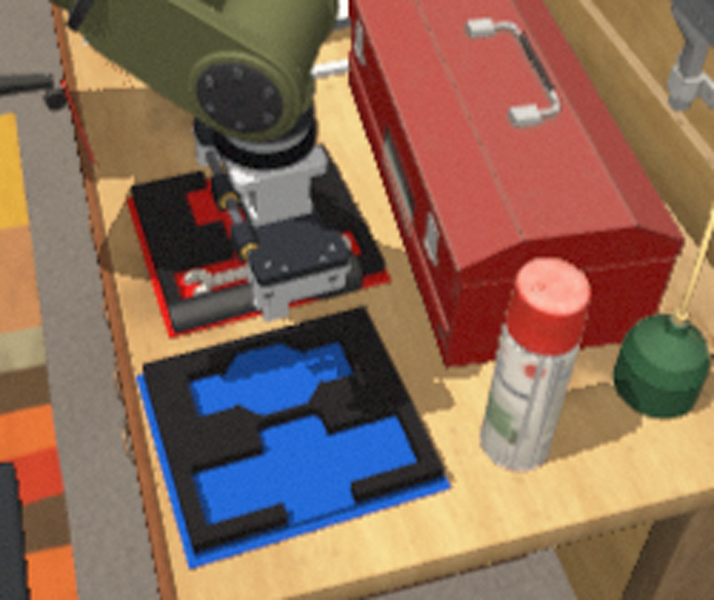

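```bash
python3 -m jog '3 -112 0 0 0 0 1;3 -112 0 0 0 0 1;3 -112 0 0 0 0 1;3 -112 0 0 0 0 1;3 -112 0 0 0 0 1;3 -112 0 0 0 0 1'; python3 - <<'E'
from h import *
c=cam('top');cv2.imwrite('pics/a5.png',cv2.resize(c['img'][160:300,350:540,::-1],(800,590),interpolation=cv2.INTER_CUBIC))
c=cam('side');cv2.imwrite('pics/a5s.png',cv2.resize(c['img'][160:370,220:470,::-1],(714,600),interpolation=cv2.INTER_CUBIC))
m=masks_of('black_torch','side');print([ (x['conf'],x['extent'],rect(pts(c,x['mask']))) for x in m][:2])
E
```

```text
time_s: 9.9
ee_pos: [0.4613, -0.3296, 0.0937]
eef_rot: [-1.566, -0.005, 0.067]
force: [0.6, 0.4, -2.0]
grip_width: 0.03
[(0.74, [287.9, 256.1, 310.1, 261.5], array([ 436.5, -118.4,   50.8,   24. ,   15.6])), (0.6, [290.6, 284.4, 365.8, 320.0], array([ 480.4, -299.8,  181. ,  146.5,   61.1]))]
```

View pics/a5s.png

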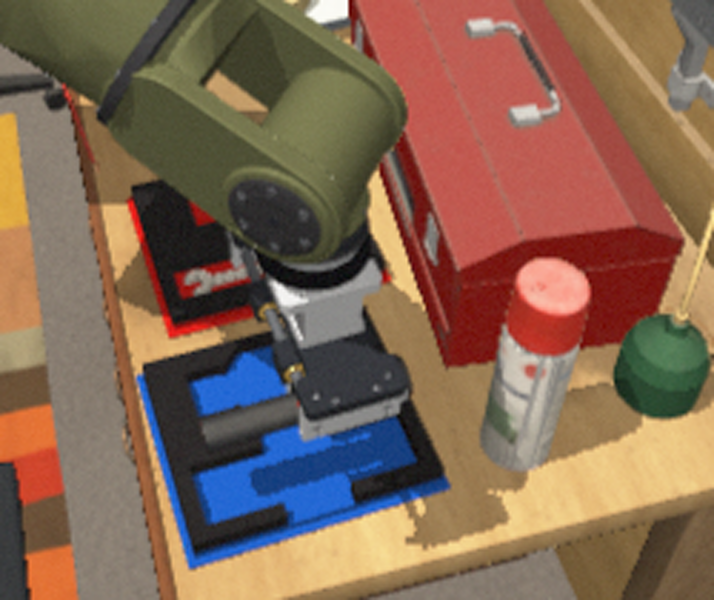

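View pics/a5.png

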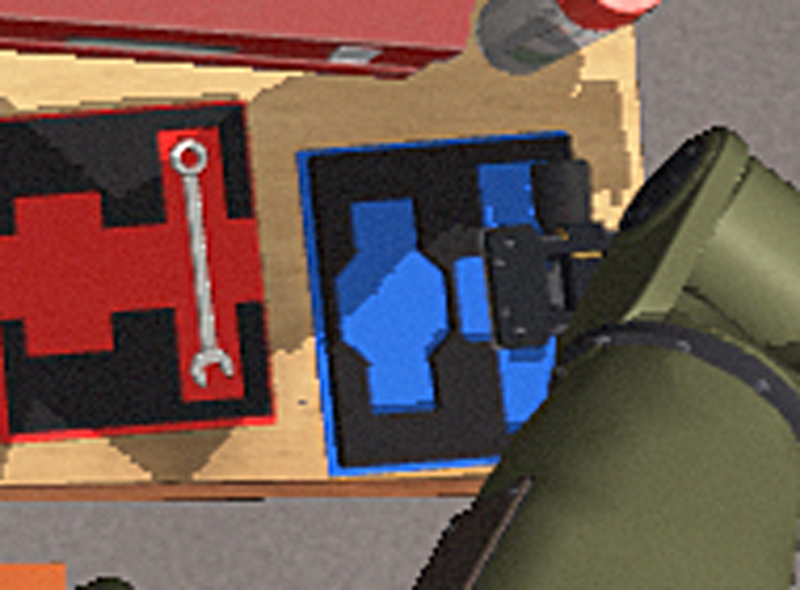

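```bash
python3 - <<'E'
from h import *
c=cam('top');print(onplane(c,[[483.7,198]],.12)[0],onplane(c,[[483.7,198]],.105)[0])
c=cam('side');print(onplane(c,[[291.8,310.5]],.105)[0])
E
```

```text
[ 0.53720593 -0.32380504  0.12      ] [ 0.53895362 -0.32906683  0.105     ]
[ 0.38344523 -0.33284895  0.105     ]
```

```bash
python3 -m jog '0.5 -1 -35 0 0 0 1;0.5 -1 -60 0 0 0 1;0.5 -1 -70 0 0 0 1;0.5 -1 -75 0 0 0 1;0.5 -1 -75 0 0 0 1;0.5 -1 -75 0 0 0 0.55;0.5 -1 -75 0 0 0 0.55;0.5 -1 -75 0 0 0 0.55;0.5 -1 -50 0 0 0 0.55;0.5 -1 0 0 0 0 0.55'
```

```text
time_s: 10.98
ee_pos: [0.4605, -0.3297, 0.0839]
eef_rot: [-1.563, -0.001, 0.068]
force: [0.9, 0.6, -0.3]
grip_width: 0.0421
```

```bash
python3 -m jog '0 0 40 0 0 -7 0.55;-40 40 50 0 0 -14 0.55;-40 380 50 0 0 -88 0.6;-40 380 50 0 0 -88 0.6;-40 380 50 0 0 -88 0.6;-40 380 50 0 0 -88 0.6;-40 380 50 0 0 -88 0.6;-40 380 50 0 0 -88 0.6;-40 380 50 0 0 -88 0.6;-40 380 50 0 0 -88 0.6'; python3 - <<'E'
from h import *
c=cam('top');cv2.imwrite('pics/a6.png',cv2.resize(c['img'][160:300,350:540,::-1],(800,590),interpolation=cv2.INTER_CUBIC))
m=masks_of('black_torch','top');print([ (x['conf'],x['extent'],rect(pts(c,x['mask']))) for x in m][:2])
E
```

```text
time_s: 11.82
ee_pos: [0.423, -0.0039, 0.1344]
eef_rot: [-1.562, -0.002, -1.067]
force: [0.2, 0.4, 0.9]
grip_width: 0.0379
[(0.95, [471.3, 200.5, 488.1, 263.1], array([ 460.3, -339.9,  161.4,   40.9,    3.8])), (0.47, [343.9, 183.5, 416.9, 269.2], array([483.6, -68.5, 221.1, 183.6,   4.5]))]
```

View pics/a6.png

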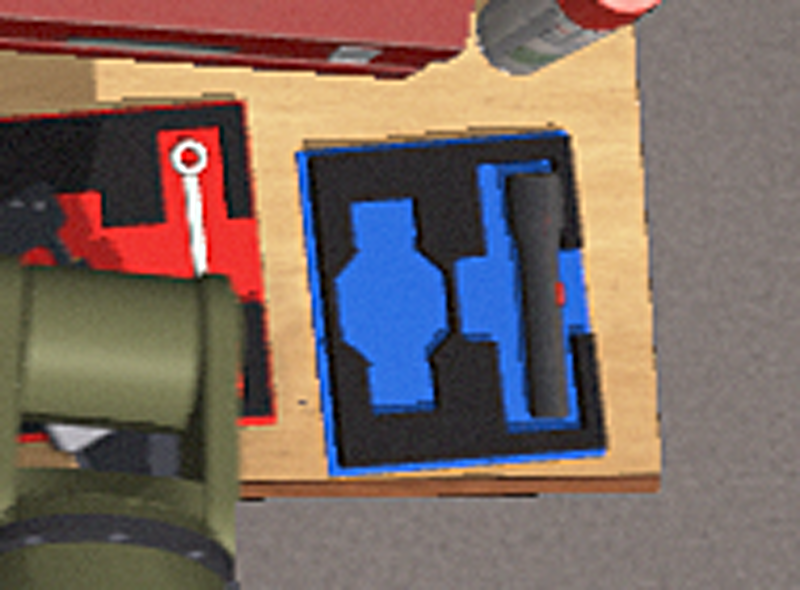

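```bash
python3 - <<'E'
from h import *
c=cam('top');cv2.imwrite('pics/a7.png',cv2.resize(c['img'][190:280,455:510,::-1],(366,600),interpolation=cv2.INTER_CUBIC))
d=cam('side');cv2.imwrite('pics/a7s.png',cv2.resize(d['img'][270:360,265:385,::-1],(800,600),interpolation=cv2.INTER_CUBIC))
E
```

```text
(no output)
```

View pics/a7.png

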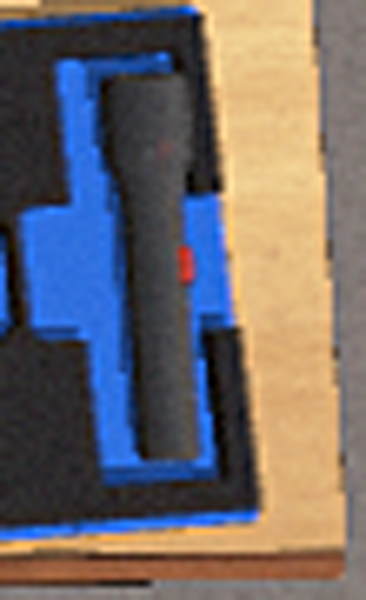

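View pics/a7s.png

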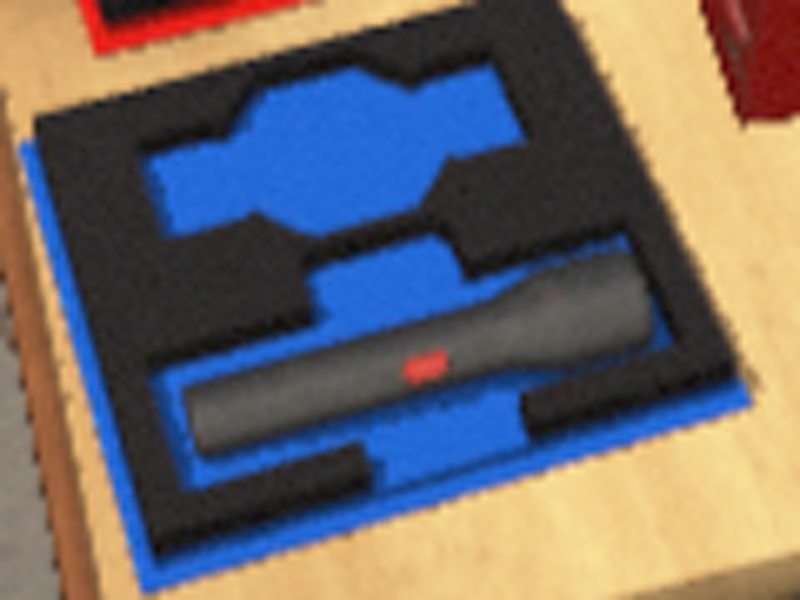

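```bash
python3 - <<'E'
from h import *
a=cam('top');b=cam('side')
def tri(ua,ub):
    P=[np.diag([1,1,1])]
    f=lambda c:np.array([[c['fx'],0,c['cx']],[0,c['fy'],c['cy']],[0,0,1]])@np.c_[c['R'],np.array(c['tvec'])]
    X=cv2.triangulatePoints(f(a),f(b),np.array(ua,float).reshape(2,1),np.array(ub,float).reshape(2,1));return (X[:3]/X[3]).ravel()
X=tri((482.9,229.5),(328.8,325.1));print('switch',X)
# torch axis at same x in top: edges at row 263: 130..181 dark
v=190+263/6.667
for z in(.024,.03):
  print(onplane(a,[[455+128/6.667,v],[455+181/6.667,v],[455+186/6.667,v]],z).round(4).tolist())
# ends
print(onplane(a,[[455+145/6.667,190+80/6.667],[455+167/6.667,190+460/6.667]],.03))
p=pts(a,masks_of('black_torch','top')[0]['mask']);print(np.percentile(p[:,2],[50,90,97]))
E
```

```text
switch [ 0.46102751 -0.34603803  0.03636057]
[[0.4613, -0.3261, 0.024], [0.461, -0.3481, 0.024], [0.461, -0.3502, 0.024]]
[[0.461, -0.3242, 0.03], [0.4607, -0.346, 0.03], [0.4607, -0.3481, 0.03]]
[[ 0.53684862 -0.33548604  0.03      ]
 [ 0.38029126 -0.33561935  0.03      ]]
[0.03588713 0.04433532 0.04698354]
```

```bash
python3 -m jog '38 -200 0 0 0 20 0.55;38 -333 0 0 0 62 0.55;38 -333 0 0 0 62 0.55;38 -333 0 0 0 62 0.55;38 -333 0 0 0 62 0.55;38 -333 0 0 0 62 0.55;38 -333 0 0 0 62 0.55;38 -333 0 0 0 62 0.55;38 -333 0 0 0 62 0.55;38 -333 0 0 0 62 0.55'
```

```text
time_s: 13.0
ee_pos: [0.46, -0.3457, 0.1332]
eef_rot: [-1.564, -0.001, 0.024]
force: [-0.1, 0.5, 0.5]
grip_width: 0.0421
```

```bash
python3 -m jog '1 11.5 -30 7 0 0 0.55;1 11.5 -65 15 0 0 0.55;1 11.5 -65 15 0 0 0.55;1 11.5 -65 15 0 0 0.55'; python3 -c "
from h import *
o=get_obs();print(o['ee_pos'],o['eef_rot'],o['qpos'])
d=cam('side');cv2.imwrite('pics/a8.png',cv2.resize(d['img'][220:370,235:435,::-1],(800,600),interpolation=cv2.INTER_CUBIC))"
```

```text
time_s: 13.33
ee_pos: [0.4591, -0.3355, 0.0656]
eef_rot: [-1.299, -0.004, 0.02]
force: [0.1, 0.5, -0.1]
grip_width: 0.0422
[ 0.45908471 -0.33549096  0.06559462] [-1.29895099 -0.00359314  0.02003851] [-0.78576598  0.59482635  1.46479882  0.19779435  1.28341006 -2.45253675]
```

View pics/a8.png

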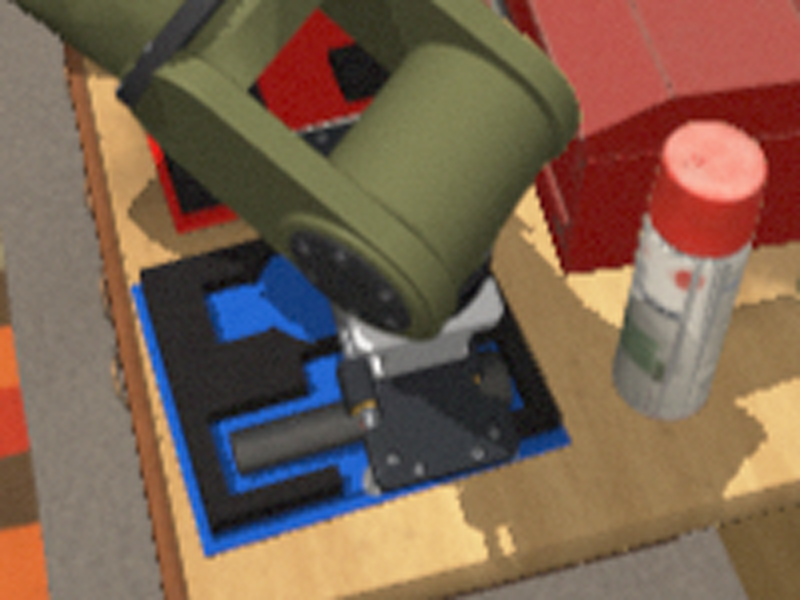

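```bash
python3 -m jog '1 1.5 -25 0 0 0 0.55;1 1.5 -36 0 0 0 0.55;1 1.5 -41 0 0 0 0.55;1 1.5 -43.5 0 0 0 0.55;1 1.5 -43.5 0 0 0 0.55' ; python3 -m jog '0 0 0 0 0 0 1;0 0 0 0 0 0 1;0 0 0 0 0 0 1;0 0 0 0 0 0 1;0 0 0 0 0 0 1' 12
```

```text
time_s: 13.8
ee_pos: [0.4617, -0.3342, 0.0259]
eef_rot: [-1.305, -0.008, 0.022]
force: [-0.3, 0.3, -0.6]
grip_width: 0.0422
time_s: 14.22
ee_pos: [0.4622, -0.3346, 0.0269]
eef_rot: [-1.307, -0.009, 0.022]
force: [1.3, -1.2, 7.0]
grip_width: 0.0304
```

```bash
python3 -m jog '0 0 10 0 0 0 1;0 2 22 0 0 0 1;0 2 22 0 0 0 1' 20; python3 -c "
from h import *
d=cam('side');cv2.imwrite('pics/a9.png',cv2.resize(d['img'][220:370,235:435,::-1],(800,600),interpolation=cv2.INTER_CUBIC))"
```

```text
time_s: 14.47
ee_pos: [0.463, -0.3331, 0.0516]
eef_rot: [-1.309, -0.011, 0.022]
force: [1.1, 0.0, -1.2]
grip_width: 0.0296
```

View pics/a9.png

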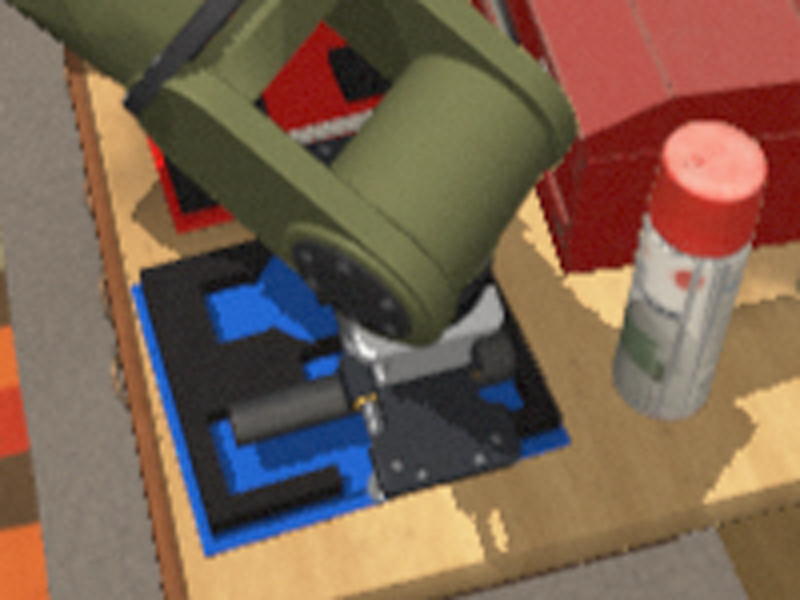

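```bash
python3 -m jog '0 0 10 -7 0 0 1;0 0 20 -14 0 0 1;0 0 20 -21 0 0 1;0 0 20 -28 0 0 1;0 0 20 -32 0 0 1;0 0 20 -32 0 0 1;0 0 20 -32 0 0 1'; python3 -c "
from h import *
d=cam('side');cv2.imwrite('pics/a10.png',cv2.resize(d['img'][220:370,235:435,::-1],(800,600),interpolation=cv2.INTER_CUBIC))
d=cam('top');cv2.imwrite('pics/a10t.png',cv2.resize(d['img'][160:300,400:560,::-1],(685,600),interpolation=cv2.INTER_CUBIC))"
```

```text
time_s: 15.1
ee_pos: [0.4628, -0.3322, 0.0704]
eef_rot: [-1.865, 0.003, 0.025]
force: [0.4, -0.4, -0.5]
grip_width: 0.0303
```

View pics/a10.png

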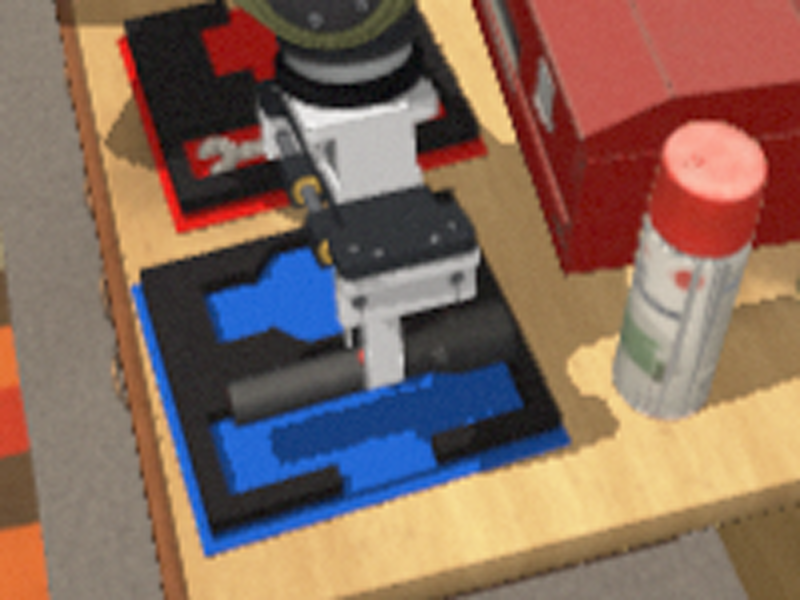

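View pics/a10t.png

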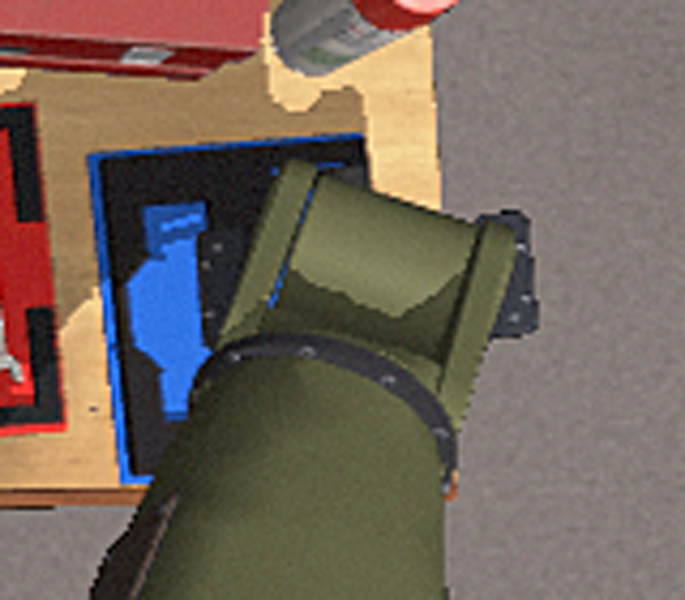

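```bash
python3 - <<'E'
from h import *
c=cam('side')
# tail region pixels: zoom (240..345, 360..415) -> full /4 + (235,220)
m=np.zeros((400,640),bool)
poly=np.array([[240,385],[345,362],[345,385],[240,408]])/4+[235,220]
mm=np.zeros((400,640),np.uint8);cv2.fillPoly(mm,[np.round(poly).astype(int)],1)
p=pts(c,mm>0);print(len(p),p.mean(0),np.percentile(p,[5,50,95],axis=0).round(4))
for i in range(0,len(p),max(1,len(p)//12)):print(p[i].round(4))
e=np.array([[235,383],[237,420],[345,350],[345,392]])/4+[235,220]
print(onplane(c,e,.08).round(4))
E
```

```text
189 [ 0.41641391 -0.34062556  0.08292111] [[ 0.3896 -0.3461  0.0793]
 [ 0.4166 -0.3411  0.0832]
 [ 0.4436 -0.3338  0.0858]]
[ 0.4426 -0.3338  0.0851]
[ 0.4352 -0.3363  0.0842]
[ 0.4323 -0.3388  0.0852]
[ 0.4217 -0.3367  0.0824]
[ 0.4021 -0.3357  0.0848]
[ 0.4334 -0.3431  0.0837]
[ 0.4077 -0.3402  0.0857]
[ 0.4397 -0.3446  0.0796]
[ 0.4138 -0.3418  0.0818]
[ 0.3944 -0.3406  0.084 ]
[ 0.426  -0.3462  0.0799]
[ 0.4152 -0.3451  0.0787]
[ 0.3891 -0.3448  0.0811]
[[ 0.3872 -0.3305  0.08  ]
 [ 0.3836 -0.3523  0.08  ]
 [ 0.4498 -0.3258  0.08  ]
 [ 0.4431 -0.3507  0.08  ]]
```

```bash
python3 -m jog '-1 1 -20 0 0 0 1;-1 1 -34 0 0 0 1;-1 1 -40 0 0 0 1;-1 1 -43 0 0 0 1;-1 1 -43 0 0 0 1;-1 1 -43 0 0 0 1' ; python3 -c "
from h import *
d=cam('side');cv2.imwrite('pics/a11.png',cv2.resize(d['img'][220:370,235:435,::-1],(800,600),interpolation=cv2.INTER_CUBIC))"
```

```text
time_s: 15.75
ee_pos: [0.4619, -0.3331, 0.0281]
eef_rot: [-1.865, 0.002, 0.023]
force: [-0.1, -0.2, -1.7]
grip_width: 0.0298
```

View pics/a11.png

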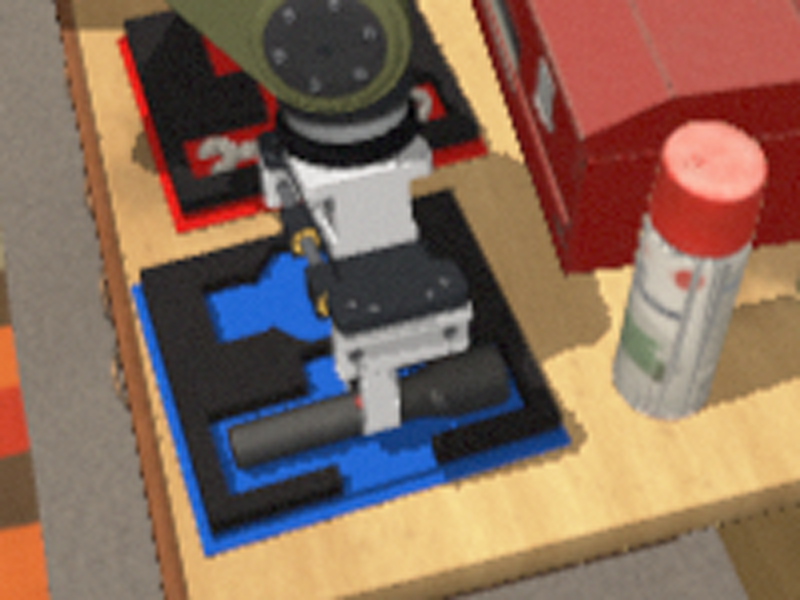

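```bash
python3 -m jog '0 1 -2 0 0 0 1;0 1 -2 0 0 0 1;0 1 -3 0 0 0 1'; python3 -m jog '0 0 -2 0 0 0 1;0 0 -2 0 0 0 1'
```

```text
time_s: 16.05
ee_pos: [0.4624, -0.3326, 0.0266]
eef_rot: [-1.867, 0.0, 0.023]
force: [-9.8, 6.6, 25.5]
grip_width: 0.0298
time_s: 16.22
ee_pos: [0.4627, -0.3331, 0.0265]
eef_rot: [-1.869, -0.001, 0.022]
force: [-10.5, 6.0, 21.3]
grip_width: 0.0302
```

```bash
python3 -m jog '0 0 2 0 0 0 1;0 0 2 0 0 0 0.62;0 0 2 0 0 0 0.62;0 0 2 0 0 0 0.62;0 2 10 0 0 0 0.6;0 8 28 0 0 0 0.6;0 20 70 0 0 0 0.6;0 20 70 0 0 0 0.6'; python3 - <<'E'
from h import *
d=cam('side');cv2.imwrite('pics/a12.png',cv2.resize(d['img'][220:370,235:435,::-1],(800,600),interpolation=cv2.INTER_CUBIC))
E
```

```text
time_s: 16.88
ee_pos: [0.4648, -0.313, 0.1026]
eef_rot: [-1.872, -0.007, 0.023]
force: [1.6, -0.8, 1.6]
grip_width: 0.0378
```

View pics/a12.png

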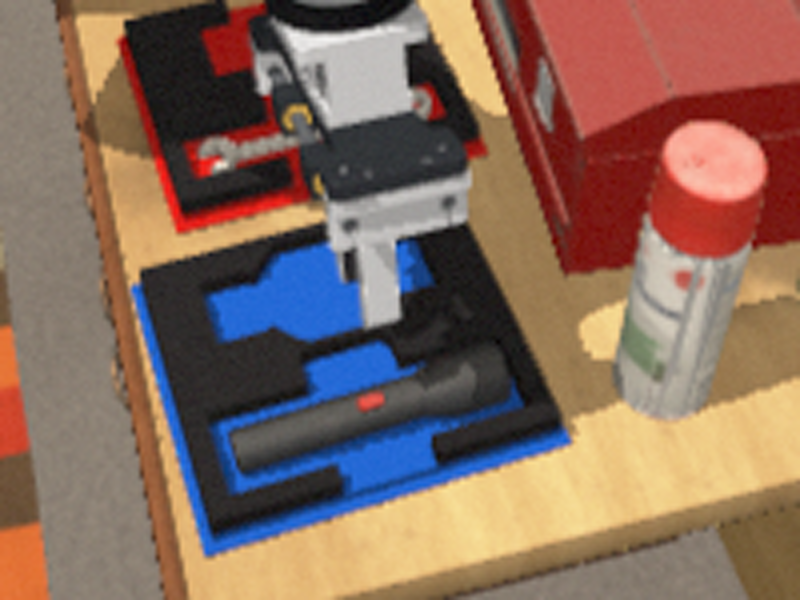

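```bash
python3 -m jog '-10 20 20 7 0 0 0.6;-20 40 30 14 0 0 0.6;-45 60 35 17.2 0 0 0.6;-45 60 35 17.2 0 0 0.6'; python3 -m jog '0 60 0 0 0 -7 0.62;0 300 0 0 0 -90 0.62;0 300 0 0 0 -90 0.62;0 300 0 0 0 -90 0.62;0 300 0 0 0 -90 0.62;0 300 0 0 0 -90 0.62;0 300 0 0 0 -90 0.62;0 300 0 0 0 -90 0.62;0 300 0 0 0 -90 0.62;0 300 0 0 0 -90 0.62'; python3 - <<'E'
from h import *
c=cam('top');cv2.imwrite('pics/a13.png',cv2.resize(c['img'][190:280,455:510,::-1],(366,600),interpolation=cv2.INTER_CUBIC))
E
```

```text
time_s: 17.27
ee_pos: [0.4173, -0.2521, 0.1363]
eef_rot: [-1.568, -0.013, 0.019]
force: [-0.1, -0.6, 0.3]
grip_width: 0.0373
time_s: 18.1
ee_pos: [0.4171, 0.0505, 0.1358]
eef_rot: [-1.568, -0.013, -1.08]
force: [0.9, -0.5, 0.0]
grip_width: 0.0354
```

View pics/a13.png

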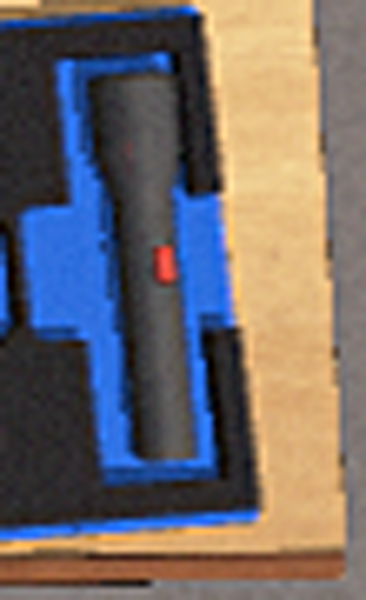

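```bash
python3 -m jog '86 296 -6 0 0 -60 0.62;86 296 -6 0 0 -60 0.62;86 296 -6 0 0 -60 0.62;86 296 -6 0 0 -60 0.62;86 296 -6 0 0 -60 0.62;86 296 -6 0 0 -60 0.62;86 296 -6 0 0 -60 0.62;86 296 -6 0 0 -60 0.62;86 296 -6 0 0 -67 0.62;86 296 -6 0 0 -74 0.62'; python3 - <<'E'
from h import *
o=get_obs();print(o['ee_pos'],o['eef_rot'],o['qpos'][5])
c=cam('top');cv2.imwrite('pics/a14.png',cv2.resize(c['img'][80:300,120:340,::-1],(600,600),interpolation=cv2.INTER_CUBIC))
c=cam('side');cv2.imwrite('pics/a14s.png',cv2.resize(c['img'][90:210,220:380,::-1],(800,600),interpolation=cv2.INTER_CUBIC))
E
```

```text
time_s: 18.98
ee_pos: [0.5033, 0.3466, 0.128]
eef_rot: [-1.569, -0.015, -2.265]
force: [0.5, -0.1, -0.5]
grip_width: 0.0357
[0.5033147  0.34655884 0.12797745] [-1.56857396 -0.01493296 -2.26530504] 1.2431333371362578
```

View pics/a14.png

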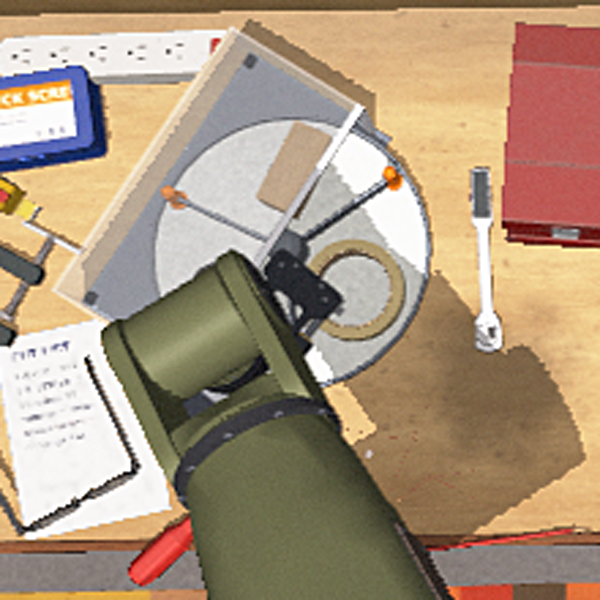

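View pics/a14s.png

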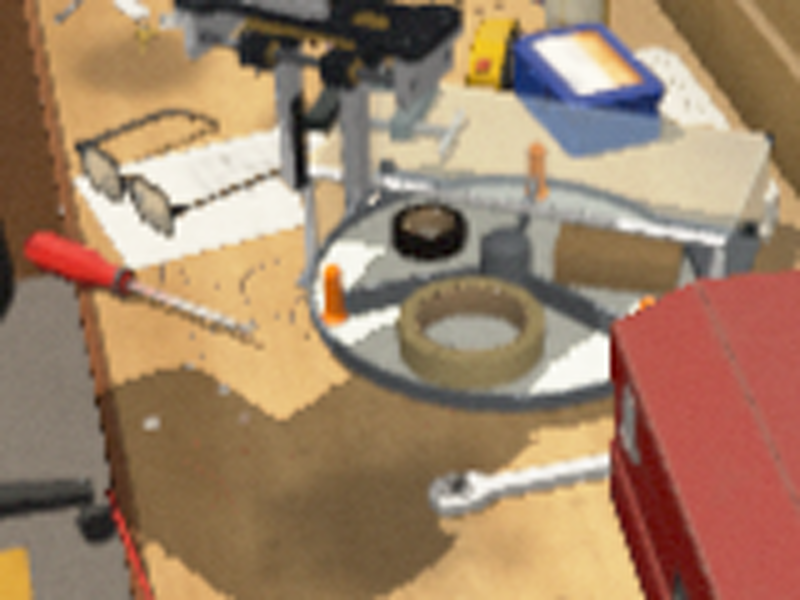

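```bash
python3 -m jog '-1 0 0 0 0 -40 0.62;-1 0 0 0 0 -40 0.62;-1 0 0 0 0 -40 0.62;-1 0 0 0 0 -40 0.62;-1 0 0 0 0 -40 0.62;-1 0 0 0 0 -40 0.62;-1 0 -20 0 0 -40 0.62;-1 0 -50 0 0 -40 0.62;-1 0 -75 0 0 -40 0.62;-1 0 -75 0 0 -40 0.62'; python3 - <<'E'
from h import *
c=cam('side');cv2.imwrite('pics/a15s.png',cv2.resize(c['img'][90:210,220:380,::-1],(800,600),interpolation=cv2.INTER_CUBIC))
E
```

```text
time_s: 19.92
ee_pos: [0.5005, 0.3431, 0.0487]
eef_rot: [-1.566, -0.021, -2.957]
force: [-0.3, -0.2, -1.5]
grip_width: 0.0357
```

View pics/a15s.png

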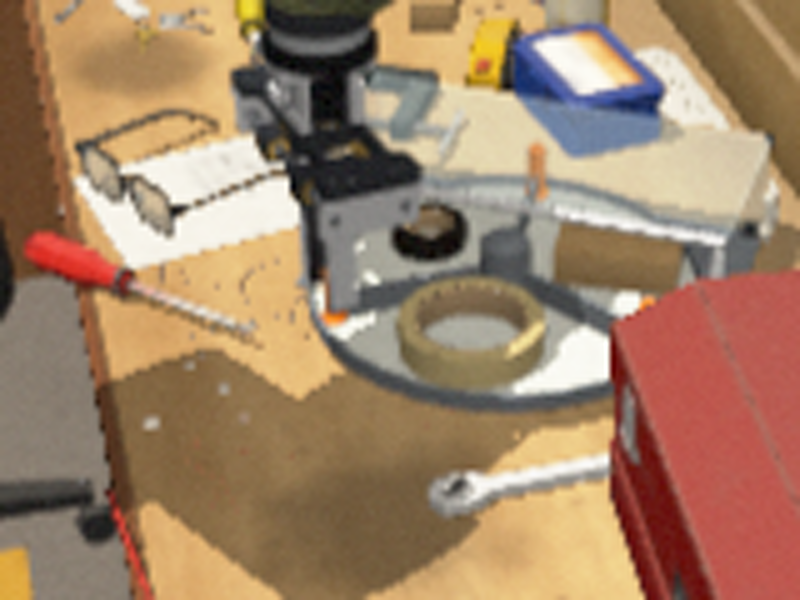

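```bash
cat > arc.py <<'E'
import numpy as np,sys
from station import get_obs
o=get_obs();x,y,z=o['ee_pos']*1000;yaw=np.degrees(o['eef_rot'][2])
z1=float(sys.argv[1])
for t in map(float,sys.argv[2:]):
    r=np.radians(t);print(t,round(631+129*np.cos(r)-x),round(357.6+129*np.sin(r)-y),round(z1-z),0,0,round(t-yaw))
E
python3 arc.py 50 -168 -161 -154 -147 -140 -133 -126 -119 -112
```

```text
-168.0 3 -13 -2 0 0 1
-161.0 7 -28 -2 0 0 8
-154.0 14 -43 -2 0 0 15
-147.0 21 -57 -2 0 0 22
-140.0 31 -69 -2 0 0 29
-133.0 41 -81 -2 0 0 36
-126.0 54 -91 -2 0 0 43
-119.0 67 -99 -2 0 0 50
-112.0 81 -106 -2 0 0 57
```

```bash
python3 -m jog '3 -13 -2 0 0 2 0.62;7 -28 -2 0 0 8 0.62;14 -43 -2 0 0 15 0.62;21 -57 -2 0 0 22 0.62;31 -69 -2 0 0 29 0.62;41 -81 -2 0 0 36 0.62;54 -91 -2 0 0 43 0.62;67 -99 -2 0 0 50 0.62;81 -106 -2 0 0 57 0.62'; python3 arc.py 50 -105 -98 -91 -84 -77 -70 -63 -56 -52;  python3 - <<'E'
from h import *
c=cam('side');cv2.imwrite('pics/a16s.png',cv2.resize(c['img'][90:210,220:380,::-1],(800,600),interpolation=cv2.INTER_CUBIC))
E
```

```text
time_s: 20.72
ee_pos: [0.5839, 0.2373, 0.052]
eef_rot: [-1.565, -0.017, -1.954]
force: [-0.3, 1.2, -0.3]
grip_width: 0.0357
-105.0 14 -4 -2 0 0 7
-98.0 29 -7 -2 0 0 14
-91.0 45 -9 -2 0 0 21
-84.0 61 -8 -2 0 0 28
-77.0 76 -5 -2 0 0 35
-70.0 91 -1 -2 0 0 42
-63.0 106 5 -2 0 0 49
-56.0 119 13 -2 0 0 56
-52.0 126 19 -2 0 0 60
```

View pics/a16s.png

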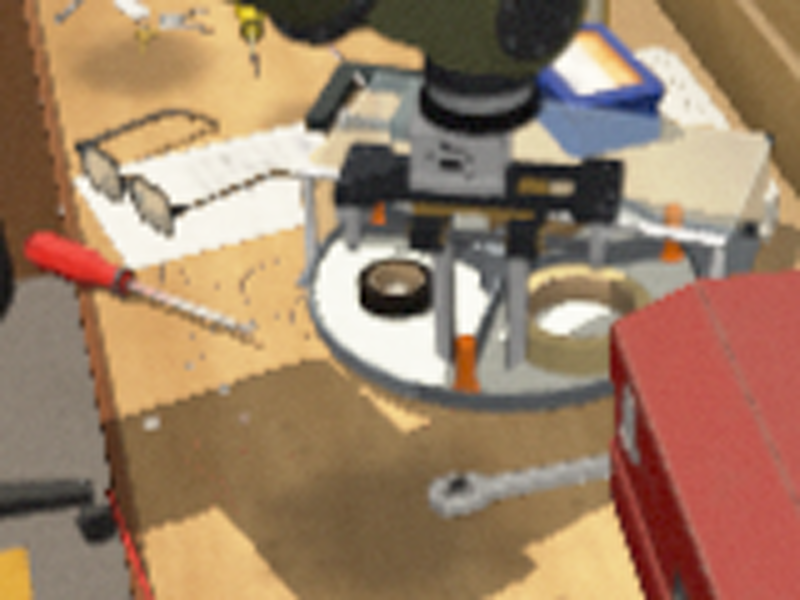

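```bash
python3 - <<'E'
from h import *
c=cam('top');P=pts(c,np.ones((400,640),bool))
s=P[(P[:,2]>.1)&(P[:,1]<.2)&(P[:,1]>-.1)&(P[:,0]>.5)&(P[:,0]<.85)]
for x0 in np.arange(.55,.85,.03):
    q=s[abs(s[:,0]-x0)<.015]
    if len(q): print(round(x0,2),np.percentile(q[:,1],98).round(3),np.percentile(q[:,2],[50,98]).round(3))
E
```

```text
0.55 0.199 [0.391 0.399]
0.58 0.199 [0.371 0.383]
0.61 0.199 [0.141 0.369]
0.64 0.194 [0.144 0.194]
0.67 0.18 [0.159 0.189]
0.7 0.129 [0.164 0.169]
0.73 0.128 [0.164 0.174]
0.76 0.125 [0.164 0.177]
0.79 0.12 [0.16  0.606]
0.82 0.104 [0.461 0.595]
```

```bash
python3 -m jog '14 -4 -2 0 0 7 0.62;29 -7 -2 0 0 14 0.62;45 -9 -2 0 0 21 0.62;61 -8 -2 0 0 28 0.62;76 -5 -2 0 0 35 0.62;91 -1 -2 0 0 42 0.62;106 5 -2 0 0 49 0.62;119 13 -2 0 0 56 0.62;124 17 -2 0 0 56 0.62;124 17 -2 0 0 56 0.62'; python3 - <<'E'
from h import *
for n in('side','top'):
    c=cam(n)
    for t in('black_tape','turntable'):
        print(n,t,[(x['conf'],x['extent'],rect(pts(c,x['mask']))) for x in masks_of(t,n)][:2])
    if n=='side':cv2.imwrite('pics/a17s.png',cv2.resize(c['img'][90:210,220:380,::-1],(800,600),interpolation=cv2.INTER_CUBIC))
    else:cv2.imwrite('pics/a17.png',cv2.resize(c['img'][80:300,120:340,::-1],(600,600),interpolation=cv2.INTER_CUBIC))
E
```

```text
time_s: 21.65
ee_pos: [0.709, 0.255, 0.0507]
eef_rot: [-1.563, -0.017, -0.984]
force: [-0.6, -0.7, 0.2]
grip_width: 0.0357
side black_tape [(0.55, [307.0, 149.1, 319.6, 163.7], array([595.4, 304.1,  92.9,  55.9,  74.7]))]
side turntable [(0.69, [281.9, 128.0, 344.6, 171.0], array([585.9, 326.5, 355.5, 224.6,  74. ]))]
top black_tape []
top turntable [(0.93, [195.0, 160.0, 238.0, 224.2], array([541.1, 372.2, 201.5, 149.7,  29.2]))]
```

View pics/a17s.png

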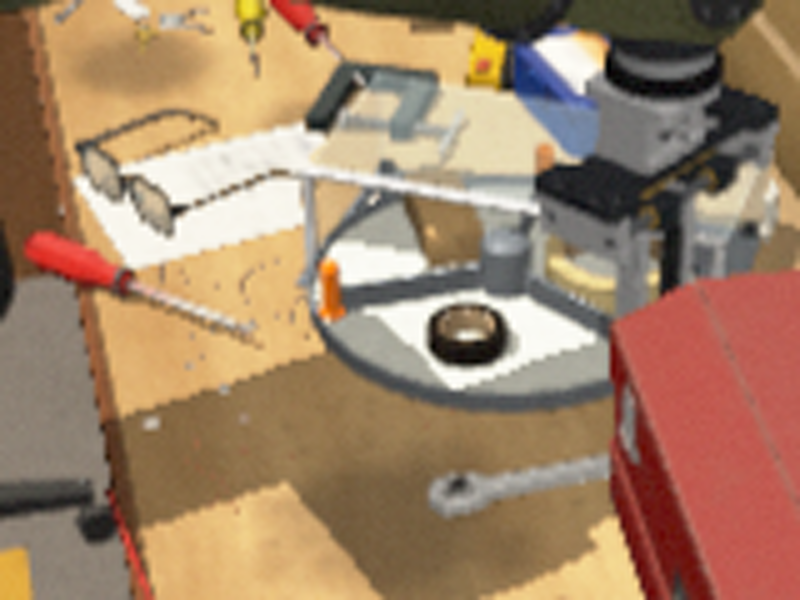

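View pics/a17.png

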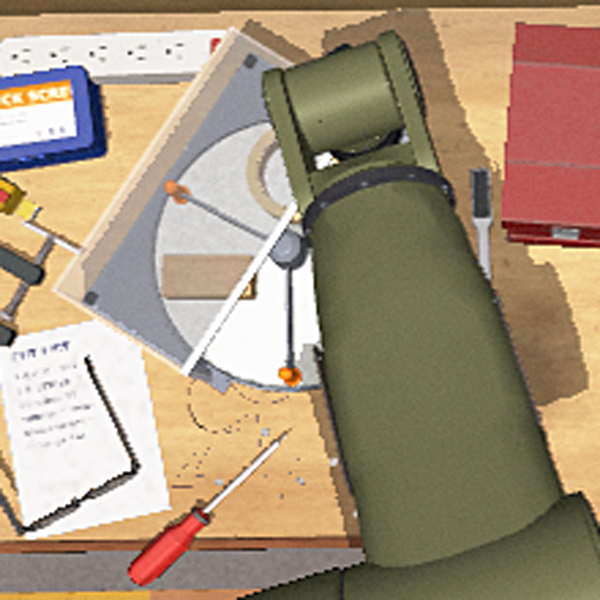

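```bash
python3 -m jog '0 0 40 0 0 0 0.62;0 0 60 0 0 0 0.3'; python3 - <<'E'
from h import *
c=cam('side');print(onplane(c,[[313.6,154.8],[305.5,155],[321.7,155],[313.6,150.5],[313.6,159]],.043).round(4))
m=masks_of('black_tape','side')[0];p=pts(c,m['mask']);q=p[(p[:,2]>.036)&(p[:,2]<.05)];print(m['extent'],rect(q),len(q))
E
```

```text
time_s: 22.12
ee_pos: [0.7085, 0.2537, 0.1132]
eef_rot: [-1.563, -0.017, -0.984]
force: [0.6, -0.5, 1.1]
grip_width: 0.0398
[[0.5907 0.2924 0.043 ]
 [0.5632 0.2983 0.043 ]
 [0.6176 0.2842 0.043 ]
 [0.5972 0.3179 0.043 ]
 [0.5845 0.2682 0.043 ]]Traceback (most recent call last):
  File "<stdin>", line 3, in <module>
IndexError: list index out of range
```

```bash
python3 -m jog '-117 37 0 0 0 -30 0.26;-117 37 0 0 0 -30 0.26;-117 37 0 0 0 -30 0.26;-117 37 0 0 0 -30 0.26;-117 37 0 0 0 -30 0.26;-117 37 0 0 0 -30 0.26'; python3 - <<'E'
from h import *
for n in('side','top'):
    c=cam(n)
    print(n,[(x['conf'],x['extent'],rect(pts(c,x['mask']))) for x in masks_of('black_tape',n)][:2])
    if n=='side':cv2.imwrite('pics/a18s.png',cv2.resize(c['img'][90:210,220:380,::-1],(800,600),interpolation=cv2.INTER_CUBIC))
E
```

```text
time_s: 22.72
ee_pos: [0.5931, 0.291, 0.1158]
eef_rot: [-1.556, -0.019, -1.506]
force: [-0.2, -0.3, 0.3]
grip_width: 0.0696
side [(0.68, [304.0, 150.7, 318.9, 161.0], array([590.2, 299.1,  74.7,  55.7,  89.7]))]
top []
```

View pics/a18s.png

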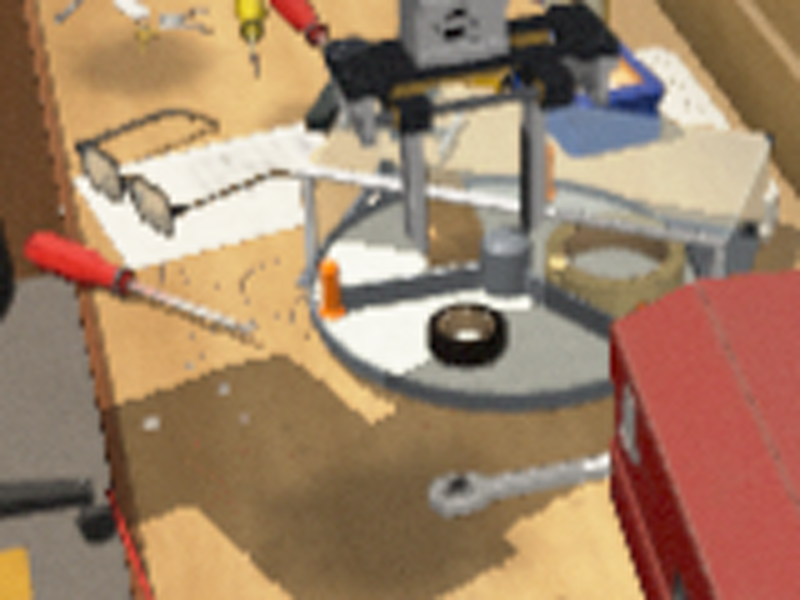

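```bash
python3 -m jog '-2 0 -40 0 0 0 0.26;-2 0 -70 0 0 0 0.26;-2 0 -83 0 0 0 0.26;-2 0 -88 0 0 0 0.26;-2 0 -88 0 0 0 0.26;-2 0 -88 0 0 0 0.6;-2 0 -88 0 0 0 0.6;-2 0 -88 0 0 0 0.6;-2 0 -88 0 0 0 0.6' 15; python3 - <<'E'
from h import *
c=cam('side');cv2.imwrite('pics/a19s.png',cv2.resize(c['img'][90:210,220:380,::-1],(800,600),interpolation=cv2.INTER_CUBIC))
E
```

```text
time_s: 23.67
ee_pos: [0.5924, 0.2909, 0.0291]
eef_rot: [-1.554, -0.018, -1.506]
force: [-0.2, -0.4, 6.7]
grip_width: 0.0556
```

View pics/a19s.png

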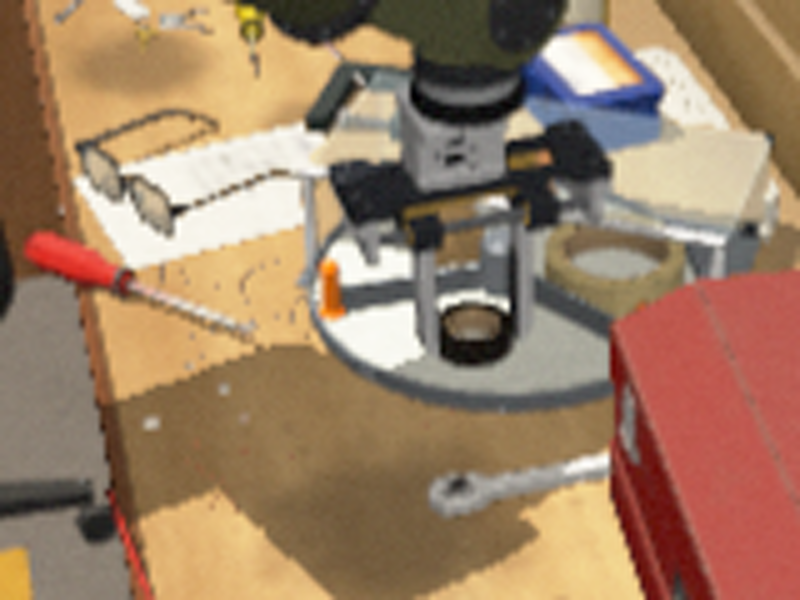

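```bash
python3 -m jog '0 0 40 0 0 0 0.65;-20 -10 75 0 0 0 0.65;-100 -40 85 0 0 0 0.65;-140 -100 85 0 0 0 0.65;-140 -250 85 0 0 0 0.65;-137 -532 85 0 0 0 0.65;-137 -532 85 0 0 0 0.65;-137 -532 85 0 0 0 0.65;-137 -532 85 0 0 0 0.65;-137 -532 85 0 0 0 0.65'; python3 -m jog '0 0 0 0 0 0 0.65;0 0 0 0 0 0 0.65'
```

```text
time_s: 24.55
ee_pos: [0.4748, -0.0117, 0.1135]
eef_rot: [-1.553, -0.018, -1.506]
force: [1.5, -0.0, -0.5]
grip_width: 0.0553
time_s: 24.72
ee_pos: [0.4748, -0.0134, 0.1143]
eef_rot: [-1.552, -0.019, -1.509]
force: [0.6, 0.6, -0.1]
grip_width: 0.0553
```

```bash
python3 -m jog '-19 -227.5 -20 0 0 0 0.65;-19 -227.5 -20 0 0 0 0.65;-19 -227.5 -20 0 0 0 0.65;-19 -227.5 -20 0 0 0 0.65;-19 -227.5 -20 0 0 0 0.65;-19 -227.5 -20 0 0 0 0.65;-19 -227.5 -20 0 0 0 0.65;-19 -227.5 -20 0 0 0 0.65'; python3 - <<'E'
from h import *
c=cam('side');cv2.imwrite('pics/b1s.png',cv2.resize(c['img'][220:370,235:435,::-1],(800,600),interpolation=cv2.INTER_CUBIC))
E
```

```text
time_s: 25.38
ee_pos: [0.4562, -0.2406, 0.0942]
eef_rot: [-1.552, -0.018, -1.51]
force: [-0.3, 0.1, -1.6]
grip_width: 0.0551
```

View pics/b1s.png

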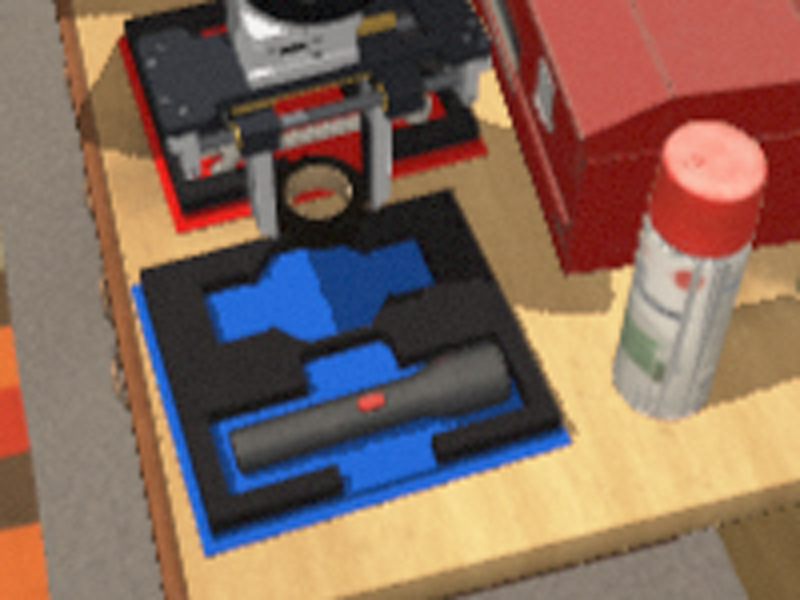

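```bash
python3 - <<'E'
from h import *
c=cam('side')
m=masks_of('black_tape','side');print([(x['conf'],x['extent']) for x in m])
mm=np.zeros((400,640),np.uint8)
cen=np.array([318,190])/4+[235,220]
P=pts(c,np.ones((400,640),bool));v,u=np.nonzero(c['range_z']>0)
uz=(u-235)*4;vz=(v-220)*4
g=cv2.cvtColor(c['img'],cv2.COLOR_RGB2GRAY)[v,u]
s=(uz>278)&(uz<362)&(vz>150)&(vz<245)&(P[:,2]>.07)&(g<80)
Q=P[s];print(len(Q))
for a in np.argsort(vz[s])[::max(1,len(Q)//25)]:print(uz[s][a],vz[s][a],Q[a].round(4))
E
```

```text
[(0.85, [303.0, 258.1, 325.0, 282.1]), (0.59, [269.9, 266.3, 379.5, 361.6])]
276
304 152 [ 0.4568 -0.2064  0.1072]
360 156 [ 0.4833 -0.2337  0.127 ]
332 160 [ 0.4708 -0.2183  0.1094]
328 164 [ 0.4676 -0.2214  0.1103]
336 168 [ 0.4713 -0.2256  0.1105]
352 172 [ 0.48   -0.2295  0.1087]
280 180 [ 0.4377 -0.2256  0.11  ]
280 188 [ 0.4366 -0.2301  0.1084]
280 196 [ 0.4351 -0.2365  0.1094]
280 204 [ 0.4338 -0.2417  0.1089]
292 208 [ 0.4398 -0.2462  0.1088]
296 212 [ 0.4415 -0.2489  0.108 ]
288 216 [ 0.4365 -0.25    0.1073]
332 216 [ 0.4613 -0.2545  0.105 ]
292 220 [ 0.4377 -0.2549  0.1095]
336 220 [ 0.462  -0.2606  0.1087]
296 224 [ 0.4388 -0.2597  0.1115]
340 224 [ 0.4632 -0.2649  0.1101]
300 228 [ 0.4413 -0.2588  0.1059]
344 228 [ 0.4657 -0.2642  0.1047]
308 232 [ 0.4447 -0.2642  0.1079]
356 232 [ 0.4748 -0.2578  0.0898]
324 236 [ 0.4534 -0.2666  0.1045]
300 240 [ 0.441  -0.2598  0.0963]
344 240 [ 0.4661 -0.2632  0.0922]
336 244 [ 0.4611 -0.2642  0.0913]
```

```bash
python3 -m jog '0 -4 -40 0 0 0 0.65;0 -4 -65 0 0 0 0.65;0 -4 -74 0 0 0 0.65;0 -4 -77 0 0 0 0.65;0 -4 -77 0 0 0 0.65;0 -4 -77 0 0 0 0.3;0 -4 -77 0 0 0 0.3;0 -4 -77 0 0 0 0.3;0 -4 -40 0 0 0 0.3;0 -4 10 0 0 0 0.4'; python3 -m jog '-20 60 30 0 0 -7 0.5;-30 250 30 0 0 -44 0.62;-30 250 30 0 0 -44 0.62;-30 250 30 0 0 -44 0.62;-30 250 30 0 0 -44 0.62;-30 250 30 0 0 -44 0.62;-30 250 30 0 0 -44 0.62;-30 250 30 0 0 -44 0.62'; python3 - <<'E'
from h import *
c=cam('side');cv2.imwrite('pics/b2s.png',cv2.resize(c['img'][220:370,235:435,::-1],(800,600),interpolation=cv2.INTER_CUBIC))
c=cam('top');cv2.imwrite('pics/b2.png',cv2.resize(c['img'][160:300,350:540,::-1],(800,590),interpolation=cv2.INTER_CUBIC))
m=masks_of('black_tape','top');print([(x['conf'],x['extent'],rect(pts(c,x['mask'])),np.percentile(pts(c,x['mask'])[:,2],[50,90])) for x in m])
E
```

```text
time_s: 26.37
ee_pos: [0.4552, -0.2426, 0.0956]
eef_rot: [-1.555, -0.016, -1.507]
force: [1.6, 0.2, 1.7]
grip_width: 0.0621
time_s: 27.03
ee_pos: [0.4248, 0.0114, 0.1266]
eef_rot: [-1.554, -0.014, -2.282]
force: [-0.5, -0.1, 0.1]
grip_width: 0.0356
[(0.69, [430.7, 222.8, 452.9, 239.3], array([ 456.8, -237.9,   57. ,   53.2,   85.3]), array([0.02752396, 0.03145907]))]
```

View pics/b2.png

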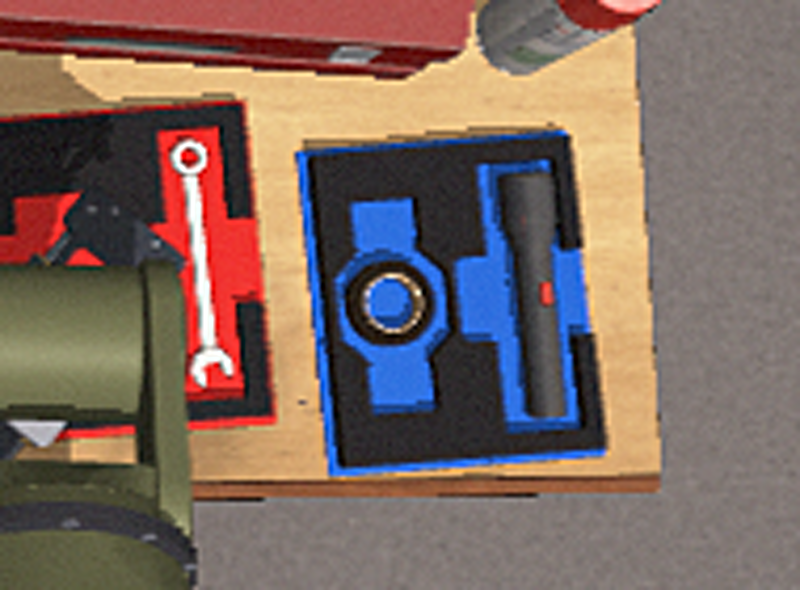

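View pics/b2s.png

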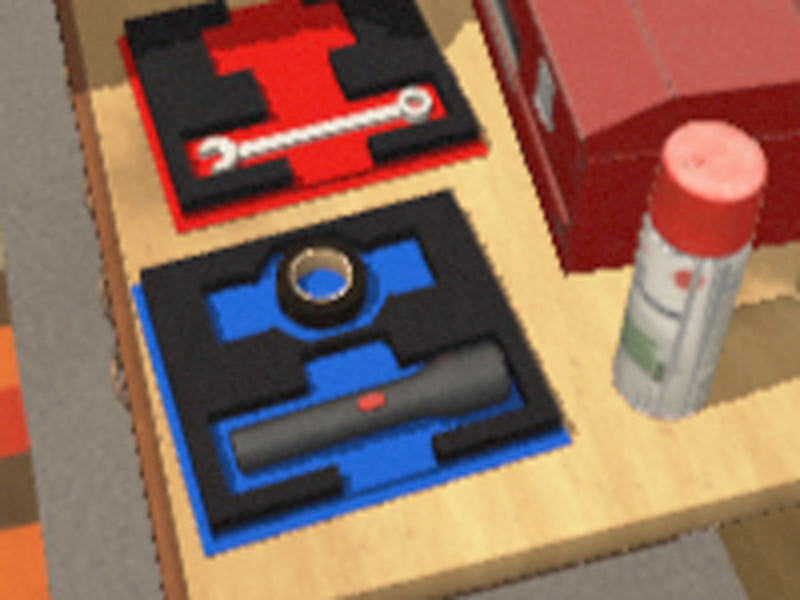

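```bash
python3 -m jog '77 339 0 0 0 -40 0.62;77 339 0 0 0 -40 0.62;77 339 0 0 0 -40 0.62;77 339 0 0 0 -40 0.62;77 339 0 0 0 -40 0.62;77 339 0 0 0 -40 0.62;77 339 0 0 0 -40 0.62;77 339 0 0 0 -40 0.62;77 339 0 0 0 -40 0.62;77 339 0 0 0 -40 0.62'; python3 - <<'E'
from h import *
o=get_obs();print(o['ee_pos'],o['eef_rot'])
c=cam('side');cv2.imwrite('pics/b3s.png',cv2.resize(c['img'][90:210,220:380,::-1],(800,600),interpolation=cv2.INTER_CUBIC))
hsv=cv2.cvtColor(c['img'],cv2.COLOR_RGB2HSV)
m=((hsv[...,0]>6)&(hsv[...,0]<16)&(hsv[...,1]>180)&(hsv[...,2]>130)).astype(np.uint8)
n,l,s,ce=cv2.connectedComponentsWithStats(m)
for i in range(1,n):
    if s[i,4]>5 and 270<ce[i][0]<380 and 110<ce[i][1]<170: print(ce[i],s[i],pts(c,l==i).mean(0), onplane(c,ce[i],.05))
E
```

```text
time_s: 28.02
ee_pos: [0.5035, 0.3502, 0.1251]
eef_rot: [-1.555, -0.015, -2.967]
force: [-0.7, -0.9, -0.9]
grip_width: 0.0356
[0.50352325 0.35023373 0.12506499] [-1.55512165 -0.01533957 -2.96652019]
[285.88888889 148.11111111] [284 143   5  10  27] [0.50462266 0.35022998 0.04759518] [[0.50404967 0.34680491 0.05      ]]
```

View pics/b3s.png

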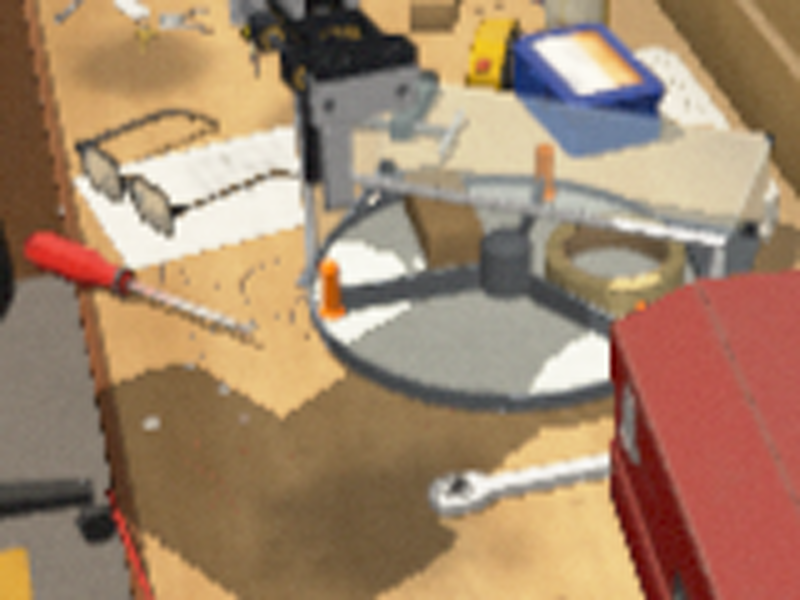

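Good. Down onto the post, then the arc.

```bash
python3 -m jog '-1 0 -35 0 0 0 0.62;-1 0 -60 0 0 0 0.62;-1 0 -75 0 0 0 0.62;-1 0 -75 0 0 0 0.62;-1 0 -75 0 0 0 0.62'; python3 arc.py 50 -168 -161 -154 -147 -140 -133 -126 -119 -112
```

```text
time_s: 28.48
ee_pos: [0.5028, 0.3458, 0.05]
eef_rot: [-1.554, -0.017, -2.968]
force: [0.7, -0.2, 1.1]
grip_width: 0.0356
-168.0 2 -15 0 0 0 2
-161.0 6 -30 0 0 0 9
-154.0 12 -45 0 0 0 16
-147.0 20 -59 0 0 0 23
-140.0 29 -71 0 0 0 30
-133.0 40 -83 0 0 0 37
-126.0 52 -93 0 0 0 44
-119.0 66 -101 0 0 0 51
-112.0 80 -108 0 0 0 58
```

```bash
python3 -m jog '2 -15 0 0 0 2 0.62;6 -30 0 0 0 9 0.62;12 -45 0 0 0 16 0.62;20 -59 0 0 0 23 0.62;29 -71 0 0 0 30 0.62;40 -83 0 0 0 37 0.62;52 -93 0 0 0 44 0.62;66 -101 0 0 0 51 0.62;80 -108 0 0 0 58 0.62'; python3 arc.py 50 -105 -98 -91 -84 -77 -70 -63 -56 -51 -49
```

```text
time_s: 29.23
ee_pos: [0.5842, 0.2365, 0.0522]
eef_rot: [-1.552, -0.016, -1.95]
force: [-1.0, 0.7, 0.6]
grip_width: 0.036
-105.0 13 -3 -2 0 0 7
-98.0 29 -7 -2 0 0 14
-91.0 45 -8 -2 0 0 21
-84.0 60 -7 -2 0 0 28
-77.0 76 -5 -2 0 0 35
-70.0 91 0 -2 0 0 42
-63.0 105 6 -2 0 0 49
-56.0 119 14 -2 0 0 56
-51.0 128 21 -2 0 0 61
-49.0 131 24 -2 0 0 63
```

```bash
python3 -m jog '13 -3 -2 0 0 7 0.62;29 -7 -2 0 0 14 0.62;45 -8 -2 0 0 21 0.62;60 -7 -2 0 0 28 0.62;76 -5 -2 0 0 35 0.62;91 0 -2 0 0 42 0.62;105 6 -2 0 0 49 0.62;119 14 -2 0 0 56 0.62;128 21 -2 0 0 58 0.62;128 21 -2 0 0 58 0.62'; python3 -m jog '0 0 40 0 0 0 0.62;0 0 65 0 0 0 0.62;0 0 65 0 0 0 0.5'; python3 - <<'E'
from h import *
c=cam('side');cv2.imwrite('pics/b4s.png',cv2.resize(c['img'][90:210,220:380,::-1],(800,600),interpolation=cv2.INTER_CUBIC))
m=masks_of('pine_block','side');print([(x['conf'],x['extent'],rect(pts(c,x['mask']))) for x in m])
E
```

```text
time_s: 30.07
ee_pos: [0.7139, 0.2572, 0.052]
eef_rot: [-1.55, -0.017, -0.936]
force: [-0.3, 0.3, 0.0]
grip_width: 0.0357
time_s: 30.32
ee_pos: [0.7161, 0.2569, 0.1257]
eef_rot: [-1.539, -0.02, -0.939]
force: [-0.2, 0.1, 1.3]
grip_width: 0.0397
[(0.58, [297.6, 142.1, 326.7, 167.1], array([590.9, 300.5, 123.5,  65.5,  50.2]))]
```

View pics/b4s.png

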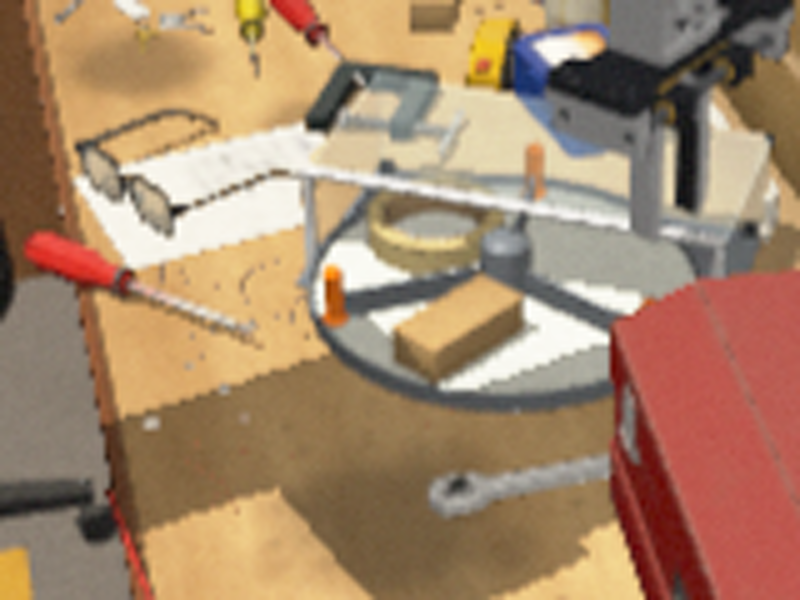

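```bash
python3 - <<'E'
from h import *
c=cam('side')
z=np.array([[394,334],[480,277],[524,306],[437,352]])/5+[220,90]
p=onplane(c,z,.054);print(p.round(4),p.mean(0));
for i in range(4):
    d=p[(i+1)%4]-p[i];print(np.hypot(*d[:2]).round(4),np.degrees(np.arctan2(d[1],d[0])).round(1))
m=masks_of('pine_block','side')[0];q=pts(c,m['mask']);q=q[(q[:,2]>.048)&(q[:,2]<.06)];print(rect(q),len(q))
E
```

```text
[[0.5352 0.2784 0.054 ]
 [0.6094 0.3309 0.054 ]
 [0.6298 0.2884 0.054 ]
 [0.5586 0.2508 0.054 ]] [0.58324719 0.28709622 0.054     ]
0.0908 35.3
0.0471 -64.3
0.0805 -152.2
0.0362 130.2
[583.5 291.7  92.5  47.8  31.1] 218
```

```bash
python3 -m jog '-60 15 0 0 0 40 0.4;-132 32 0 0 0 85 0.38;-132 32 0 0 0 85 0.38;-132 32 0 0 0 85 0.38;-132 32 0 0 0 85 0.38;-132 32 0 0 0 85 0.38;-132 32 0 0 0 85 0.38;-132 32 0 0 0 85 0.38;-132 32 0 0 0 85 0.38;-132 32 0 0 0 85 0.38'; python3 -m jog '0 0 0 0 0 20 0.36;0 0 0 0 0 20 0.36;0 0 0 0 0 20 0.36;0 0 0 0 0 20 0.36'
```

```text
time_s: 31.35
ee_pos: [0.5807, 0.288, 0.1152]
eef_rot: [-1.551, -0.014, 0.316]
force: [1.1, -0.2, -0.0]
grip_width: 0.0583
time_s: 31.68
ee_pos: [0.5802, 0.2875, 0.114]
eef_rot: [-1.55, -0.012, 0.67]
force: [-0.2, 0.1, 0.4]
grip_width: 0.0601
```

```bash
python3 -m jog '3 1.5 -20 0 0 -7 0.36;3 1.5 -30 0 0 -7 0.36;3 1.5 -30 0 0 -7 0.36'; python3 - <<'E'
from h import *
c=cam('side');cv2.imwrite('pics/b5s.png',cv2.resize(c['img'][90:210,220:380,::-1],(800,600),interpolation=cv2.INTER_CUBIC))
o=get_obs();print(o['ee_pos'],o['eef_rot'])
E
```

```text
time_s: 31.93
ee_pos: [0.5816, 0.2882, 0.0807]
eef_rot: [-1.549, -0.007, 0.547]
force: [-1.6, 0.4, 0.2]
grip_width: 0.0601
[0.58221993 0.28848251 0.08237712] [-1.54980904 -0.00906503  0.54847255]
```

View pics/b5s.png

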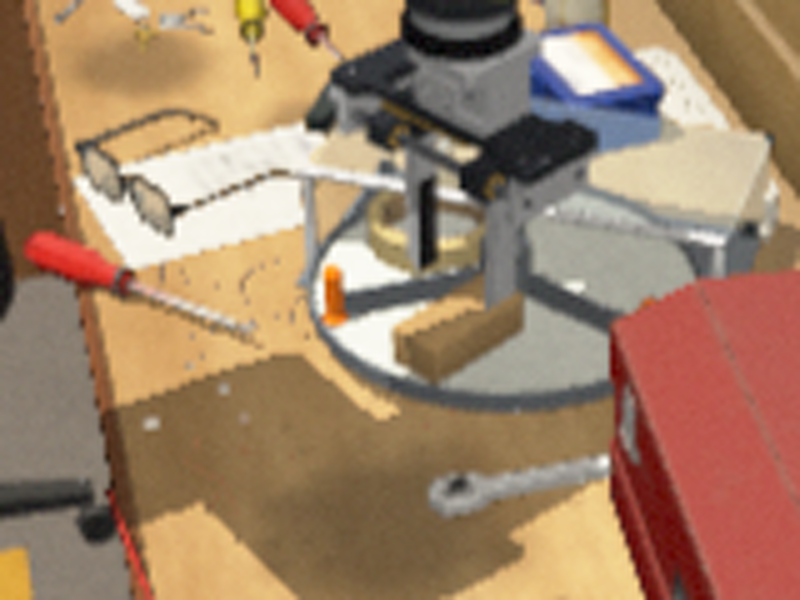

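```bash
python3 -m jog '1 0.5 -18 0 0 0 0.36;1 0.5 -30 0 0 0 0.36'; python3 -m jog '0 0 -10 0 0 0 0.36;0 0 -18 0 0 0 0.36;0 0 -18 0 0 0 0.36;0 0 -18 0 0 0 0.36'; python3 - <<'E'
from h import *
c=cam('side');cv2.imwrite('pics/b6s.png',cv2.resize(c['img'][90:210,220:380,::-1],(800,600),interpolation=cv2.INTER_CUBIC))
E
```

```text
time_s: 32.15
ee_pos: [0.5832, 0.289, 0.0521]
eef_rot: [-1.55, -0.009, 0.55]
force: [-1.0, 0.7, -0.3]
grip_width: 0.0601
time_s: 32.48
ee_pos: [0.5832, 0.289, 0.0341]
eef_rot: [-1.55, -0.009, 0.55]
force: [-0.4, 0.5, 0.5]
grip_width: 0.0598
```

View pics/b6s.png

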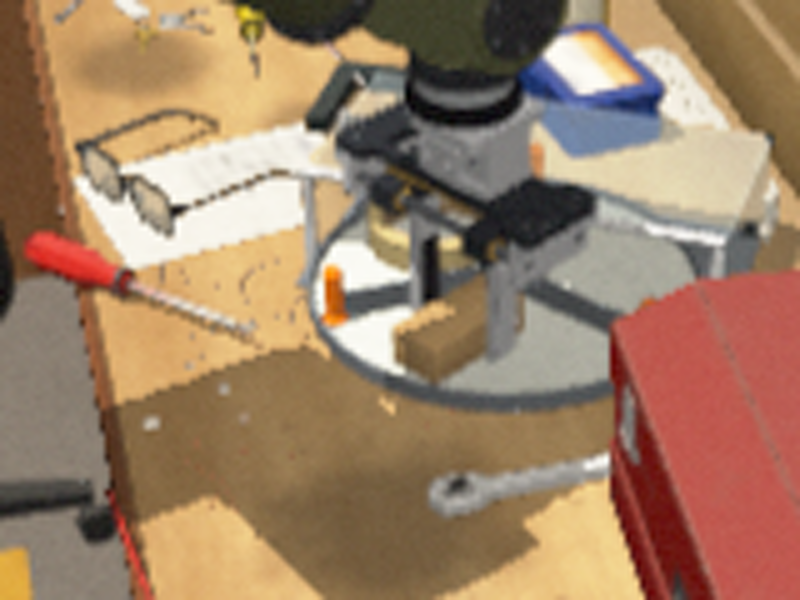

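```bash
python3 -m jog '0 0 -2 0 0 0 0.8;0 0 -2 0 0 0 0.8;0 0 -2 0 0 0 0.8;0 0 -2 0 0 0 0.8;0 0 -2 0 0 0 0.8;0 0 30 0 0 0 0.8;-20 -10 65 0 0 -5 0.8;-60 -20 75 0 0 -12 0.8;-120 -40 75 0 0 -19 0.8;-130 -80 75 0 0 -24 0.8' 20
```

```text
time_s: 33.37
ee_pos: [0.4588, 0.2226, 0.1101]
eef_rot: [-1.549, -0.011, 0.127]
force: [1.6, -0.1, -0.2]
grip_width: 0.0422
```

```bash
python3 -m jog '10 -100 0 0 0 -4 0.8;22 -248 0 0 0 -4 0.8;22 -248 0 0 0 -4 0.8;22 -248 0 0 0 -4 0.8;22 -248 0 0 0 -4 0.8;22 -248 0 0 0 -4 0.8;22 -248 0 0 0 -4 0.8;22 -248 0 0 0 -4 0.8;22 -248 0 0 0 -4 0.8'; python3 - <<'E'
from h import *
c=cam('side');cv2.imwrite('pics/b7s.png',cv2.resize(c['img'][150:300,220:420,::-1],(800,600),interpolation=cv2.INTER_CUBIC))
c=cam('top');cv2.imwrite('pics/b7.png',cv2.resize(c['img'][160:300,300:490,::-1],(800,590),interpolation=cv2.INTER_CUBIC))
E
```

```text
time_s: 34.12
ee_pos: [0.4806, -0.0251, 0.11]
eef_rot: [-1.549, -0.011, 0.057]
force: [-0.2, -0.8, -0.6]
grip_width: 0.0418
```

View pics/b7s.png

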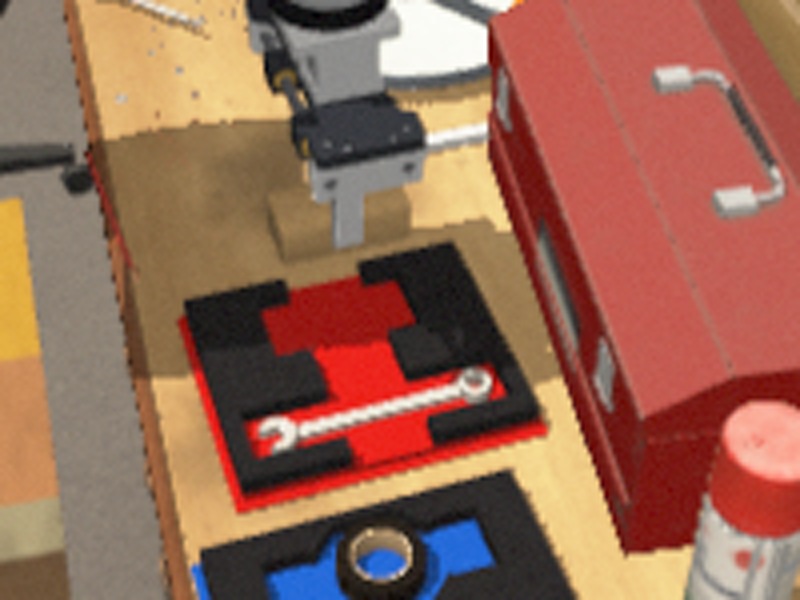

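View pics/b7.png

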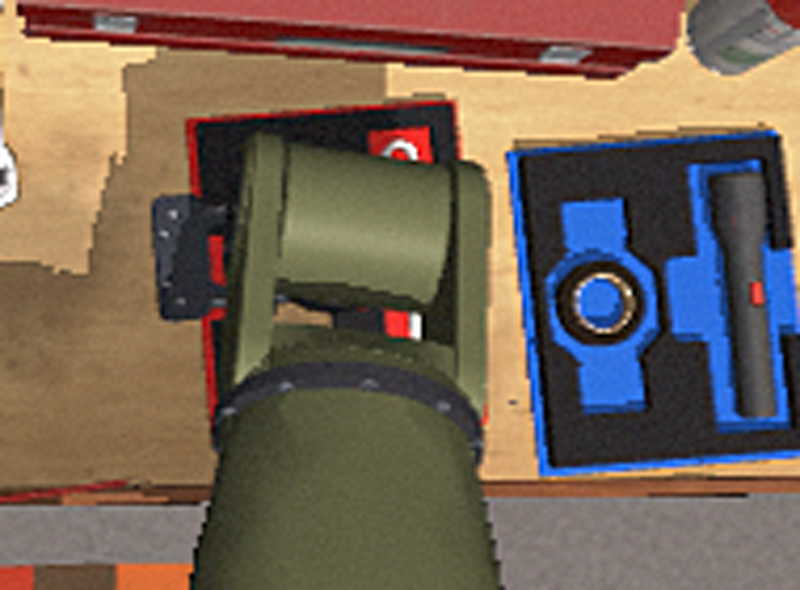

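```bash
python3 - <<'E'
from h import *
c=cam('side')
print(onplane(c,np.array([[285,260],[408,233]])/4+[220,150],.102).round(4), onplane(c,np.array([[270,197],[276,222],[410,198]])/4+[220,150],.132).round(4))
m=masks_of('pine_block','side');print([(x['conf'],x['extent'],rect(pts(c,x['mask']))) for x in m])
p=pts(c,m[0]['mask']);print(np.percentile(p,[2,50,98],axis=0).round(4))
E
```

```text
[[ 0.4429 -0.0449  0.102 ]
 [ 0.5294 -0.04    0.102 ]] [[ 0.4404 -0.0137  0.132 ]
 [ 0.4393 -0.0391  0.132 ]
 [ 0.531  -0.0383  0.132 ]]
[(0.97, [287.4, 192.0, 325.0, 216.0], array([471.2,  15.3, 250.6,  89.6, -78. ]))]
[[ 0.4384 -0.0986  0.0009]
 [ 0.4656 -0.0437  0.1294]
 [ 0.5263  0.1332  0.2053]]
```

```bash
python3 -m jog '-5 -2 -40 0 0 0 0.8;-5 -2 -65 0 0 0 0.8;-5 -2 -78 0 0 0 0.8;-5 -2 -85 0 0 0 0.8;-5 -2 -88 0 0 0 0.8;-5 -2 -88.5 0 0 0 0.8'
```

```text
time_s: 34.82
ee_pos: [0.4759, -0.0259, 0.0217]
eef_rot: [-1.549, -0.011, 0.06]
force: [-0.1, 0.3, -0.1]
grip_width: 0.0419
```

```bash
python3 -m jog '0 0 -1.5 0 0 0 0.8;0 0 -1.5 0 0 0 0.8;0 0 -1.5 0 0 0 0.36;0 0 -1.5 0 0 0 0.36;0 0 -1.5 0 0 0 0.36;0 0 -1.5 0 0 0 0.36;0 0 40 0 0 0 0.36;0 0 90 0 0 0 0.36;-60 50 130 0 0 0 0.36;-100 150 150 0 0 0 0.36'; python3 -m jog '-20 150 0 0 0 0 0.36;-20 200 0 0 0 0 0.36;-20 200 0 0 0 0 0.36;-20 200 0 0 0 0 0.36;-20 200 0 0 0 0 0.36;-20 200 0 0 0 0 0.36'; python3 - <<'E'
from h import *
c=cam('side');cv2.imwrite('pics/b8s.png',cv2.resize(c['img'][190:370,225:435,::-1],(700,600),interpolation=cv2.INTER_CUBIC))
for t in('pine_block','red_driver','ratchet_1'):
    m=masks_of(t,'side');print(t,[(x['conf'],x['extent'],rect(pts(c,x['mask'])),np.percentile(pts(c,x['mask'])[:,2],[10,50,90]).round(4)) for x in m[:2]])
c=cam('top');cv2.imwrite('pics/b8.png',cv2.resize(c['img'][160:300,330:510,::-1],(771,600),interpolation=cv2.INTER_CUBIC))
for t in('pine_block','spanner','black_torch','black_tape','red_driver','ratchet_1'):
    m=masks_of(t,'top');print(t,[(x['conf'],x['extent'],rect(pts(c,x['mask'])),np.percentile(pts(c,x['mask'])[:,2],[10,50,90]).round(4)) for x in m[:2]])
E
```

```text
time_s: 35.65
ee_pos: [0.4291, 0.0305, 0.1405]
eef_rot: [-1.55, -0.015, 0.057]
force: [-0.0, 1.2, 0.3]
grip_width: 0.0604
time_s: 36.15
ee_pos: [0.4082, 0.2349, 0.1407]
eef_rot: [-1.549, -0.015, 0.061]
force: [0.5, -0.3, 0.1]
grip_width: 0.0599
pine_block [(0.92, [287.7, 215.6, 319.7, 239.1], array([477.3, -30.8,  86.9,  43.7,   4.3]), array([0.0248, 0.042 , 0.0445]))]
red_driver [(0.51, [229.0, 137.3, 258.3, 150.9], array([355.2, 453.2, 150.3,  27.9, -50.2]), array([0.0122, 0.0216, 0.0293])), (0.35, [282.0, 134.2, 362.2, 173.4], array([622.7, 329.8, 280.5, 233.8, -19.2]), array([0.0233, 0.0261, 0.0421]))]
ratchet_1 [(0.48, [304.5, 182.0, 341.5, 192.1], array([589. , 153.3, 120.6,  26.9,   0.9]), array([0.0052, 0.0126, 0.0173]))]
pine_block [(0.78, [356.1, 209.4, 376.5, 241.2], array([477.2, -28.6,  87.6,  47.8,   3.8]), array([0.0354, 0.0401, 0.0435])), (0.38, [431.0, 222.4, 453.9, 241.3], array([ 459.7, -238.7,   62.4,   56. ,  -26.8]), array([0.012 , 0.0274, 0.0316]))]
spanner [(0.67, [391.4, 192.8, 402.5, 245.6], array([ 490.4, -113.9,  147.6,   15.6,    3.7]), array([0.0133, 0.0179, 0.0221]))]
black_torch [(0.33, [343.5, 182.7, 417.8, 268.3], array([483.4, -67.5, 218.8, 184.5,   3.3]), array([0.0064, 0.0212, 0.0268]))]
black_tape [(0.74, [432.1, 225.0, 457.0, 242.8], array([ 456.6, -238.1,   55.7,   55. ,   46. ]), array([0.0155, 0.0278, 0.0317])), (0.69, [394.3, 201.1, 402.1, 248.6], array([ 480.6, -113.6,  138.4,   17.7,    3.7]), array([0.0136, 0.0181, 0.0219]))]
red_driver [(0.72, [167.4, 242.4, 220.8, 295.1], array([372.5, 449. , 188.1,  33.5, -44.4]), array([0.011 , 0.0215, 0.0278]))]
ratchet_1 [(0.91, [295.0, 146.0, 302.7, 208.5], array([623. , 160.4, 187.3,  25.9,   0.8]), array([0.0077, 0.0119, 0.016 ]))]
```

View pics/b8s.png

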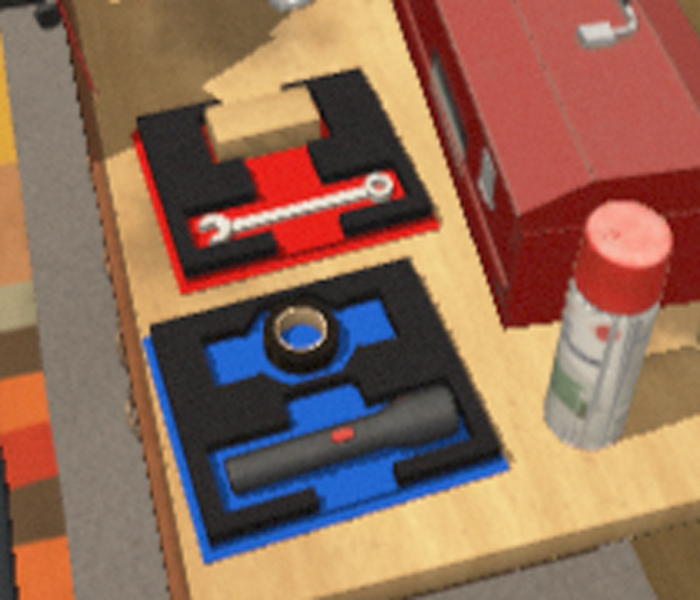

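View pics/b8.png

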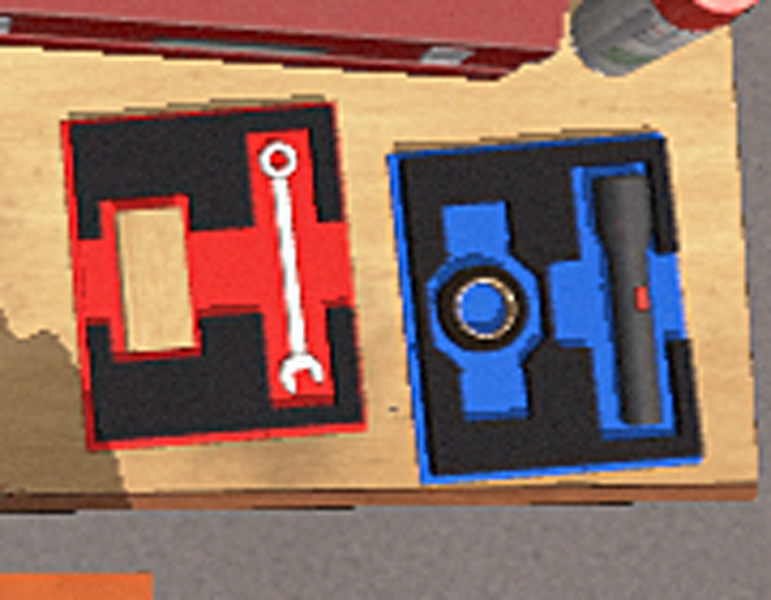

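```bash
python3 - <<'E'
from h import *
a=cam('top');b=cam('side')
f=lambda c:np.array([[c['fx'],0,c['cx']],[0,c['fy'],c['cy']],[0,0,1]])@np.c_[c['R'],np.array(c['tvec'])]
def red(c,box):
    h=cv2.cvtColor(c['img'],cv2.COLOR_RGB2HSV);m=(h[...,1]>140)&((h[...,0]<8)|(h[...,0]>172))&(h[...,2]>100)
    k=np.zeros_like(m);k[box[1]:box[3],box[0]:box[2]]=1;v,u=np.nonzero(m&k);print(len(u));return np.array([u.mean(),v.mean()])
ua=red(a,(470,215,492,245));ub=red(b,(315,305,342,335));print(ua,ub)
X=cv2.triangulatePoints(f(a),f(b),ua.reshape(2,1),ub.reshape(2,1));print('switch',(X[:3]/X[3]).ravel())
P=pts(a,np.ones((400,640),bool))
h=cv2.cvtColor(a['img'],cv2.COLOR_RGB2HSV);v,u=np.nonzero(a['range_z']>0)
s=(P[:,0]>.36)&(P[:,0]<.56)&(P[:,1]<-.305)&(P[:,1]>-.36)&(P[:,2]>.031)
Q=P[s];print('torch high pts',rect(Q),Q.mean(0))
for lo,hi in((.38,.41),(.41,.44),(.44,.47),(.47,.5),(.5,.54)):
    q=Q[(Q[:,0]>lo)&(Q[:,0]<hi)];print(lo,np.percentile(q[:,1],[3,50,97]).round(4),np.percentile(q[:,2],[50,95]).round(4),len(q))
E
```

```text
16
21
[479.     229.1875] [327.28571429 319.95238095]
switch [ 0.46144804 -0.3344358   0.03902371]
torch high pts [ 452.4 -331.6  176.2   36.2    2.4] [ 0.47221422 -0.3301725   0.0382008 ]
0.38 [-0.3439 -0.3349 -0.3272] [0.0345 0.0382] 64
0.41 [-0.3424 -0.3331 -0.3237] [0.0356 0.0394] 76
0.44 [-0.3427 -0.3314 -0.3221] [0.036  0.0421] 86
0.47 [-0.3428 -0.3292 -0.3193] [0.0377 0.0437] 96
0.5 [-0.3435 -0.3261 -0.3129] [0.0426 0.0479] 182
```

```bash
python3 -m jog '0 0 0 0 0 0 0.36;0 0 0 0 0 0 0.36;0 0 0 0 0 0 0.36'; python3 -c "
from station import hand_in;print(hand_in())"
```

```text
time_s: 37.05
ee_pos: [0.4092, 0.2302, 0.1405]
eef_rot: [-1.55, -0.015, 0.057]
force: [0.4, -0.4, -0.2]
grip_width: 0.0601
the job is handed in; nothing more can be done
None
```

Both kits are in their trays and I handed the job in at about 37 s. The arm was held clear above the bench, touching nothing. There is no verdict to report.

What I did:
- **Spanner:** placed straight into the red tray.
- **Torch:** it had rolled about 49° when I first let it go in the blue tray. I picked it up again and turned it back.
- **Tape and block:** I pushed the carousel round twice by its posts, then lifted out the black tape and the pine block and placed each one.

The last camera measurements are good to a few millimetres. Positions are relative to each cut-out's middle:

| Part | Offset | Height and angle |
|---|---|---|
| Spanner | about 5 mm or less | flat, aligned with the tray |
| Pine block | about 3–5 mm | top at about 42 mm, so down on the 12 mm floor; aligned |
| Black tape | about 3 mm | flat on the floor |
| Torch | about 3–4 mm | resting down; about 15° of roll left, within about 4° of the tray axis |

- **Torch height:** the remaining roll should raise the torch's origin by only about 1 mm, against a limit of 7 mm.
- **Torch detection:** the network missed the torch in the last top picture, reporting the tray instead. I checked the torch from depth readings and from its red switch in both cameras.
- **Bystanders:** the screwdriver and the ratchet look where they were in the pictures. The ratchet measured within about 3 mm of its starting position. For the screwdriver I had no clean starting measurement, so that check is by eye only.

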